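# Put the oil dippers up to drain and stack their lids

## Robot

A 6-joint arm with a two-finger parallel gripper is mounted at the origin on a cart in front of the work surface, level with it; the furniture and walls round the work are solid. World frame = base frame: x ahead of the robot, y to its left, z up, the work surface at z = 0. Lengths are in m, angles in rad, forces in N, time in s.
With the tool pointing down it reaches from about 0.3 to 0.775 m from the base axis. Payload 14.6 kg.
Tool frame: the origin (TCP) lies midway between the tips of the shut fingers; the grasp point (between the pads) lies 19 mm behind it (ctrl.pinch_z is the distance from the TCP to the grasp point, in m); z points along the fingers, y is the line along which they close (so a half turn about z gives the same grasp; the last joint's range is limited). The gripper opens to 94 mm and grips with 3 to 60 N. Pads are 16 mm wide; open, the fingers measure 119 mm over their backs; the gripper's body (75 mm by 177 mm) begins 78 mm behind the grasp point.
Start: joints at [-1.384, 0.3, 1.521, -0, 1.321, -0.067], TCP at [0.138, -0.532, 0.205] pointing down, gripper open.
Joint ranges: [-3.03, 3.03], [-0.79, 2.21], [0.23, 2.52], [-1.04, 4.18], [0, 3.07], [-2.55, 2.55]. Speed limits (rad/s): [2.22, 2.22, 2.57, 3.14, 3.14, 3.14].

## Interface

Orientations are given as [roll, pitch, yaw] about the fixed x, y, z axes, in that order (R = Rz(yaw) Ry(pitch) Rx(roll)).
In Python, from station import ctrl gives the robot as it stands.
- The arm moves only by the tool jog_arm, never from a script. Its argument "motion" is a list of rows, each a list of 7 numbers: the shift along the tool's x, y, z in m, then the turn, a rotation vector about the tool's x, y, z in rad, then the opening, from -1 (shut) to 1 (fully open). In form: [[tx, ty, tz, rx, ry, rz, gripper], ...]. A call has 1 to 5 rows; each row shifts and turns the commanded pose from where the row before left it, along the tool's axes as they then stand; what a row does not reach is not made up. A row lasts 1/10 s, in which the tool goes at most 50 mm and 8.59 degrees, less where a joint would pass 70% of its speed; a pose out of reach is approached as far as the arm can. A call is refused whole if a number of a shift passes 0.05 or a number of a turn 0.15, either way. A call with a gripper value outside its range is refused whole. The fingers move at their own pace and stop on an object; "squeeze" is the grip in N (left out, the last holds). Time passes only in rows, so rows that do not move let the fingers close. It gives the time, the measured TCP pose, the force, the opening and the grip force at its end, in the units of the state.
- ctrl.get_obs(): the state, without advancing time (a new reading comes with each control period).
- ctrl.camera(name): name is "scene" or "top" or "wrist"; returns the picture (400x640x3 uint8, red, green, blue); there is no depth.
- ctrl.camera_model(name): a dict with "intrinsics" (3x3 intrinsics, pixels), "rvec" (rotation vector, rad) and "tvec" (3), from world to camera coordinates, as OpenCV has them. Camera axes: x right, y down, z forward; pixel columns grow to the right and rows downward; lengths in m; the calibration is good to about 2 mm. A picture is of the moment at which its call begins: read the wrist's pose just before it. camera_model takes no time and is no camera call; for the wrist camera it gives the pose at the moment of the call.
- ctrl.hand_in(): hands the job in; it is judged then, once.
The state is a dict: "time_s": time; "qpos": joint angles; "joint_vel": joint speeds; "tau": joint torques, N m; "ee_pos": TCP position; "eef_rot": TCP orientation; "force": force on the tool from outside, world axes, zero at the start; "moment": the same for the moment, N m; "grip_width": finger opening in m; "grip_force": force on a finger pad.
Only numpy, scipy, OpenCV 4.12 (cv2) and the standard library are available. Lean on these libraries where they do the work, as an engineer would, in place of code of your own. Each camera call takes 0.05 s, during which the arm holds its last target. There are 200 camera calls.

## Task

Put the oil measuring kit away: hang every dipper by its wire loop on a hook of its own on the drip rack, and keep hold while its weight swings the cup in under the hook, so that it is let go without swinging about and stays on. Stack all the full-size lids, dome down, on the round wooden seat, each cupped in the one below; leave the two smaller lids, which belong to other cans, where they lie.

Things in the scene. Friction and masses are not known exactly. Their poses are not given: they have to be found in the camera images.
- rack: Fixed steel drip rack: a tray 170 x 300 mm with a 14 mm rim, two posts, and a round cross bar 250 mm above the bench with three wire hooks. Origin: centre of the tray's underside; x runs from the open front to the back, y along the bar (to the left seen from the front), z up. Posts (12 mm) at x +60, y +-135; bar (10 mm) at x +60, z 250.
- hook_1 (a point): Hook 1 (left; rack y 100 mm): point on the axis of its 6 mm wire, middle of the level part, rack x +18, z 250 mm; axes as the rack's. The wire runs level from the bar towards -x to 18 mm in front of this point, then turns up: the tip is 28 mm in front of this point and 10 mm above it. Loops go on from the front, moving in +x.
- hook_2 (a point): Hook 2 (middle; rack y 0 mm): point on the axis of its 6 mm wire, middle of the level part, rack x +18, z 250 mm; axes as the rack's. The wire runs level from the bar towards -x to 18 mm in front of this point, then turns up: the tip is 28 mm in front of this point and 10 mm above it. Loops go on from the front, moving in +x.
- hook_3 (a point): Hook 3 (right; rack y -100 mm): point on the axis of its 6 mm wire, middle of the level part, rack x +18, z 250 mm; axes as the rack's. The wire runs level from the bar towards -x to 18 mm in front of this point, then turns up: the tip is 28 mm in front of this point and 10 mm above it. Loops go on from the front, moving in +x.
- dipper_1: Stainless oil dipper (0.12-0.21 kg; may be absent), upright on its flat-based cup: 62 mm across, 60 high. Origin: centre of the cup's underside, z up. A strap rises from its +x side and cranks outwards to an upright black grip at x +58 mm: 14 thick (x), 30 wide (y), z 103 to 155; above it a closed loop of 5 mm wire in the plane x +58.
- dipper_1_loop (a point): Point in the loop where a hook's wire axis rests: dipper x +58, z 174 mm; axes as the dipper's. Clear opening 19 mm wide, from 19 mm below this point to a peak 4 mm above (outside 10 above). The balance point is off to the cup's side (-x): hung free, the dipper leans about 0.34 rad, cup swung towards +x and loop top towards -x.
- dipper_1_grip (a point): Upper part of the grip, where to hold it from above across its 30 mm width: dipper x +58, z 147 mm (27 mm below the loop point). The loop, no wider than the grip, reaches 37 mm above this point.
- dipper_2: Stainless oil dipper (0.12-0.21 kg; may be absent), upright on its flat-based cup: 62 mm across, 60 high. Origin: centre of the cup's underside, z up. A strap rises from its +x side and cranks outwards to an upright black grip at x +58 mm: 14 thick (x), 30 wide (y), z 103 to 155; above it a closed loop of 5 mm wire in the plane x +58.
- dipper_2_loop (a point): Point in the loop where a hook's wire axis rests: dipper x +58, z 174 mm; axes as the dipper's. Clear opening 19 mm wide, from 19 mm below this point to a peak 4 mm above (outside 10 above). The balance point is off to the cup's side (-x): hung free, the dipper leans about 0.34 rad, cup swung towards +x and loop top towards -x.
- dipper_2_grip (a point): Upper part of the grip, where to hold it from above across its 30 mm width: dipper x +58, z 147 mm (27 mm below the loop point). The loop, no wider than the grip, reaches 37 mm above this point.
- dipper_3: Stainless oil dipper (0.12-0.21 kg; may be absent), upright on its flat-based cup: 62 mm across, 60 high. Origin: centre of the cup's underside, z up. A strap rises from its +x side and cranks outwards to an upright black grip at x +58 mm: 14 thick (x), 30 wide (y), z 103 to 155; above it a closed loop of 5 mm wire in the plane x +58.
- dipper_3_loop (a point): Point in the loop where a hook's wire axis rests: dipper x +58, z 174 mm; axes as the dipper's. Clear opening 19 mm wide, from 19 mm below this point to a peak 4 mm above (outside 10 above). The balance point is off to the cup's side (-x): hung free, the dipper leans about 0.34 rad, cup swung towards +x and loop top towards -x.
- dipper_3_grip (a point): Upper part of the grip, where to hold it from above across its 30 mm width: dipper x +58, z 147 mm (27 mm below the loop point). The loop, no wider than the grip, reaches 37 mm above this point.
- lid_seat: Fixed round beech seat for the stack of lids: foot 75 mm across, above it an upright ring 62 mm outside, 54 mm inside, open at the top, 30 mm high over all. Origin: centre of its underside. The first lid's dome goes into the ring and its skirt rests on the ring: then the lid's origin is 14 mm above this origin; each further lid adds 20 mm.
- seat_top (a point): Centre of the upper edge of the seat's ring, 30 mm above the bench.
- lid_1: Full-size aluminium dipper lid (0.06 kg, may be absent), lying dome down, open side up. 62 mm across and 36 mm high: domed lower half (16 mm, 50 mm across at the top, flat crown below), then a straight skirt 62 mm outside, 54 mm inside, 20 mm high, stepping out from the dome. Origin: centre of the crown's underside, z up through the open side. Held from above across the skirt, near the rim.
- lid_2: Full-size aluminium dipper lid (0.06 kg, may be absent), lying dome down, open side up. 62 mm across and 36 mm high: domed lower half (16 mm, 50 mm across at the top, flat crown below), then a straight skirt 62 mm outside, 54 mm inside, 20 mm high, stepping out from the dome. Origin: centre of the crown's underside, z up through the open side. Held from above across the skirt, near the rim.
- lid_3: Full-size aluminium dipper lid (0.06 kg, may be absent), lying dome down, open side up. 62 mm across and 36 mm high: domed lower half (16 mm, 50 mm across at the top, flat crown below), then a straight skirt 62 mm outside, 54 mm inside, 20 mm high, stepping out from the dome. Origin: centre of the crown's underside, z up through the open side. Held from above across the skirt, near the rim.
- lid_4: Full-size aluminium dipper lid (0.06 kg, may be absent), lying dome down, open side up. 62 mm across and 36 mm high: domed lower half (16 mm, 50 mm across at the top, flat crown below), then a straight skirt 62 mm outside, 54 mm inside, 20 mm high, stepping out from the dome. Origin: centre of the crown's underside, z up through the open side. Held from above across the skirt, near the rim.
- small_lid_1: Smaller lid of the same form, which belongs to other cans: 50 mm across and 29 mm high, dome down. Origin: centre of the crown's underside.
- small_lid_2: Smaller lid of the same form, which belongs to other cans: 50 mm across and 29 mm high, dome down. Origin: centre of the crown's underside.
Not all that is in view belongs to the job. What is shaped like the lid_1 but green or yellow is not meant.

How it is judged:
At the end, for the whole second after the job is handed in: Each dipper hangs at rest on its own hook (loop within 36 mm of the hook's point, leaning under 0.5 rad); each full-size lid is seated in one stack on the seat (12 mm off axis, 4 mm in height, 0.08 rad at most); small lids lie on the bench, moved under 60 mm ((distance between dipper_1_loop and hook_1 below 0.036 m or distance between dipper_1_loop and hook_2 below 0.036 m or distance between dipper_1_loop and hook_3 below 0.036 m) and contact force between each of dipper_1, dipper_2, dipper_3 and rack above 0.4 N and angle between each of dipper_1, dipper_2, dipper_3's own z axis and vertical below 0.5 rad and linear speed of each of dipper_1, dipper_2, dipper_3 below 0.05 m/s and (distance between dipper_2_loop and hook_1 below 0.036 m or distance between dipper_2_loop and hook_2 below 0.036 m or distance between dipper_2_loop and hook_3 below 0.036 m) and (distance between dipper_3_loop and hook_1 below 0.036 m or distance between dipper_3_loop and hook_2 below 0.036 m or distance between dipper_3_loop and hook_3 below 0.036 m) and horizontal distance between each of dipper_2_loop, dipper_3_loop and dipper_1_loop above 0.06 m and horizontal distance between dipper_3_loop and dipper_2_loop above 0.06 m and horizontal distance between each of lid_1, lid_2, lid_3, lid_4 and seat_top below 0.012 m and angle between each of lid_1, lid_2, lid_3, lid_4's own z axis and vertical below 0.08 rad and linear speed of each of lid_1, lid_2, lid_3, lid_4 below 0.02 m/s and (z of lid_1 in the frame of lid_seat between 0.01 and 0.018 m or z of lid_1 in the frame of lid_seat between 0.03 and 0.038 m or z of lid_1 in the frame of lid_seat between 0.05 and 0.058 m or z of lid_1 in the frame of lid_seat between 0.07 and 0.078 m) and (z of lid_2 in the frame of lid_seat between 0.01 and 0.018 m or z of lid_2 in the frame of lid_seat between 0.03 and 0.038 m or z of lid_2 in the frame of lid_seat between 0.05 and 0.058 m or z of lid_2 in the frame of lid_seat between 0.07 and 0.078 m) and (z of lid_3 in the frame of lid_seat between 0.01 and 0.018 m or z of lid_3 in the frame of lid_seat between 0.03 and 0.038 m or z of lid_3 in the frame of lid_seat between 0.05 and 0.058 m or z of lid_3 in the frame of lid_seat between 0.07 and 0.078 m) and (z of lid_4 in the frame of lid_seat between 0.01 and 0.018 m or z of lid_4 in the frame of lid_seat between 0.03 and 0.038 m or z of lid_4 in the frame of lid_seat between 0.05 and 0.058 m or z of lid_4 in the frame of lid_seat between 0.07 and 0.078 m) and horizontal distance between each of small_lid_1, small_lid_2 and seat_top above 0.055 m and height (world z) of each of small_lid_1, small_lid_2 below 0.015 m and distance of each of small_lid_1, small_lid_2 from where it was at the start of the episode below 0.06 m); the robot touches nothing.
It fails at once if dipper_1, on a hook, swings out past 0.5 rad (it rests at 0.34), having been let go all at once ((distance between dipper_1_loop and hook_1 below 0.036 m or distance between dipper_1_loop and hook_2 below 0.036 m or distance between dipper_1_loop and hook_3 below 0.036 m) and angle between dipper_1's own z axis and vertical above 0.5 rad).
It fails at once if dipper_2, on a hook, swings out past 0.5 rad (it rests at 0.34), having been let go all at once ((distance between dipper_2_loop and hook_1 below 0.036 m or distance between dipper_2_loop and hook_2 below 0.036 m or distance between dipper_2_loop and hook_3 below 0.036 m) and angle between dipper_2's own z axis and vertical above 0.5 rad).
It fails at once if dipper_3, on a hook, swings out past 0.5 rad (it rests at 0.34), having been let go all at once ((distance between dipper_3_loop and hook_1 below 0.036 m or distance between dipper_3_loop and hook_2 below 0.036 m or distance between dipper_3_loop and hook_3 below 0.036 m) and angle between dipper_3's own z axis and vertical above 0.5 rad).
Of dipper_1, dipper_2, dipper_3 only 2 to 3 are there at a start; the rules pass over those that are not, and their reading is None.
Of lid_1, lid_2, lid_3, lid_4 only 3 to 4 are there at a start; the rules pass over those that are not, and their reading is None.
At some moment in a run one of lid_1, lid_2, lid_3, lid_4 may be knocked a few centimetres aside while the robot is not near it.
It also fails if it takes over 208 s, if anything falls off the work surface, if the arm or the gripper's body presses on something with over 40 N, if the wrist force passes 120 N, or if a joint passes its speed limit or range.

## Working session

There is one attempt and no reset: what is moved stays moved. The work goes in short steps, Python scripts to look and compute and a tool call to move; the robot and the scene stay as the last step left them, time stands still between calls to the robot, and variables do not carry over. Pictures are saved under pics/ and viewed, at most 14 in all, crops included, and the job is handed in when it is done.

Besides the shell and the picture viewer there is one more tool, called after "Call:" as name(argument=value, ...) on one line, values as JSON. jog_arm: Moves the arm, as the interface text tells. Its arguments: {"type":"object","properties":{"motion":{"type":"array"},"squeeze":{"type":"number"}},"required":["motion"]}

```bash
ls; mkdir -p pics
python3 - <<'E'
from station import ctrl
import cv2,numpy as np
for n in("scene","top"):
    cv2.imwrite(f"pics/{n}0.png",ctrl.camera(n)[:,:,::-1])
    m=ctrl.camera_model(n);R=cv2.Rodrigues(np.array(m["rvec"]))[0]
    print(n,m["intrinsics"],(-R.T@np.array(m["tvec"]).ravel()).round(3),R.round(2).tolist())
print(ctrl.get_obs(),ctrl.pinch_z)
E
```

```text
pics
scene [[414.66577966   0.         318.07468815]
 [  0.         414.66577966 202.0688436 ]
 [  0.           0.           1.        ]] [-0.146 -0.944  1.403] [[0.76, -0.65, -0.02], [-0.5, -0.57, -0.65], [0.41, 0.51, -0.76]]
top [[467.93604964   0.         318.9798338 ]
 [  0.         467.93604964 196.86514797]
 [  0.           0.           1.        ]] [-0.446  0.296  1.821] [[-0.37, -0.93, 0.01], [-0.78, 0.3, -0.55], [0.51, -0.21, -0.84]]
{'time_s': 0.1, 'qpos': array([-1.38360017e+00,  3.00407900e-01,  1.52154410e+00, -5.52493810e-06,
        1.32071292e+00, -6.65834973e-02]), 'joint_vel': array([ 0.00222799, -0.00182224, -0.00253364,  0.00092896,  0.00075803,
        0.00013178]), 'tau': array([ 1.49805805e-03, -5.32646012e+01, -3.53281689e+01,  7.09739607e-02,
        2.35136080e-02, -5.40585040e-05]), 'ee_pos': array([ 0.13804326, -0.53213619,  0.20493664]), 'eef_rot': array([-3.14052241e+00, -6.60028705e-05,  2.53780988e-01]), 'force': array([ 0.6034907 , -1.13259763, -0.05353466]), 'moment': array([-0.03219051,  0.00505047, -0.04323563]), 'grip_force': 0.0, 'grip_width': 0.09372149022744268} 0.0188
```

View pics/scene0.png

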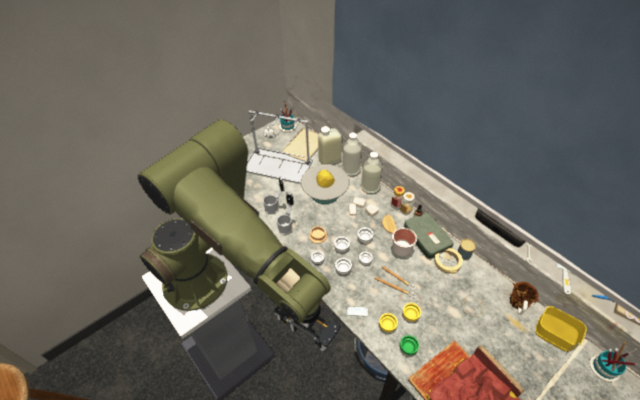

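View pics/top0.png

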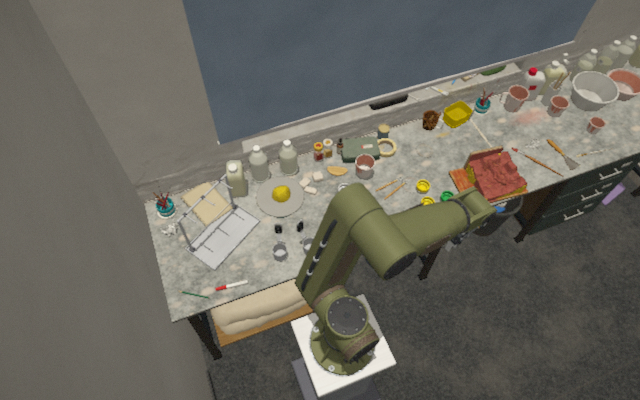

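The scene view shows the rack around (280,150), two dipper cups at (271,205) and (285,223), the wooden seat at about (318,234), five aluminium lids at (317..366, 235..267) and green/yellow decoys. The top view shows the rack at (222,237) and the dippers at (280,250) and (308,245). I'll enlarge the scene crop.

```bash
cat > h.py <<'E'
from station import ctrl
import cv2,numpy as np
def cam(n):
    m=ctrl.camera_model(n);R=cv2.Rodrigues(np.array(m["rvec"]))[0];t=np.array(m["tvec"]).ravel()
    return np.array(m["intrinsics"]),R,t
def plane(c,px,z):
    K,R,t=c;C=-R.T@t;d=R.T@np.linalg.inv(K)@np.array([px[0],px[1],1.]);return C+d*(z-C[2])/d[2]
def proj(c,P):
    K,R,t=c;q=K@(R@np.array(P,float)+t);return q[:2]/q[2]
def tri(obs):
    A=np.zeros((3,3));b=np.zeros(3);L=[]
    for c,px in obs:
        K,R,t=c;C=-R.T@t;d=R.T@np.linalg.inv(K)@np.array([px[0],px[1],1.]);d/=np.linalg.norm(d)
        M=np.eye(3)-np.outer(d,d);A+=M;b+=M@C;L.append((M,C))
    P=np.linalg.solve(A,b);return P,[np.linalg.norm(M@(P-C)) for M,C in L]
def shot(n,name):
    c=cam(n);im=ctrl.camera(n)[:,:,::-1].copy();cv2.imwrite(f"pics/{name}.png",im);return c,im
E
python3 - <<'E'
from h import *
im=cv2.imread("pics/scene0.png")
a=cv2.resize(im[95:285,235:400],None,fx=3.1,fy=3.1,interpolation=cv2.INTER_CUBIC)
cv2.imwrite("pics/c1.png",a)
c=cam("scene")
for n,p,z in[("cup1",(271,201),.06),("cup2",(285,218),.06),("grip1",(281,181),.155),("grip2",(290,193),.155),("seat",(318,233),.03)]+[("lid",p,.036) for p in[(317,256),(342,242),(366,234),(344,265),(366,257)]]:
    print(n,plane(c,p,z).round(3))
E
```

```text
cup1 [0.438 0.093 0.06 ]
cup2 [ 0.427 -0.021  0.06 ]
grip1 [0.494 0.082 0.155]
grip2 [0.481 0.004 0.155]
seat [ 0.494 -0.152  0.03 ]
lid [ 0.416 -0.239  0.036]
lid [ 0.535 -0.253  0.036]
lid [ 0.636 -0.288  0.036]
lid [ 0.468 -0.338  0.036]
lid [ 0.557 -0.367  0.036]
```

View pics/c1.png

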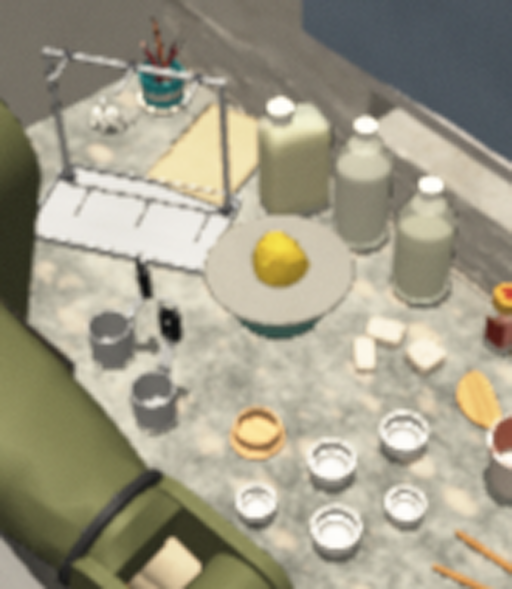

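The crop shows full-size lids at (332,464), (403,435) and (335,530), small lids at (257,503) and (405,505), the seat at (257,430) and the rack bar from (48,52) to (222,82). Next, the same area in the top view.

Run:
```python
from h import *
im=cv2.imread("pics/top0.png")
a=cv2.resize(im[170:290,150:330],None,fx=4.4,fy=4.4,interpolation=cv2.INTER_CUBIC)
cv2.imwrite("pics/c2.png",a)
c=cam("scene")
for n,p,z in[("barL",(48,52),.25),("barR",(222,82),.25),("seat",(257,426),.03)]+[("lid",p,.036) for p in[(332,460),(403,432),(335,526)]]+[("small",(257,500),.029),("small",(405,502),.029)]+[("postRbase",(229,210),.01),("postLbase",(67,178),.01)]:
    print(n,plane(c,(235+p[0]/3.1,95+p[1]/3.1),z).round(3))
```

```text
barL [0.603 0.444 0.25 ]
barR [0.749 0.22  0.25 ]
seat [ 0.496 -0.15   0.03 ]
lid [ 0.531 -0.259  0.036]
lid [ 0.631 -0.287  0.036]
lid [ 0.466 -0.335  0.036]
small [ 0.421 -0.238  0.029]
small [ 0.56  -0.363  0.029]
postRbase [0.743 0.21  0.01 ]
postLbase [0.595 0.438 0.01 ]
```

View pics/c2.png

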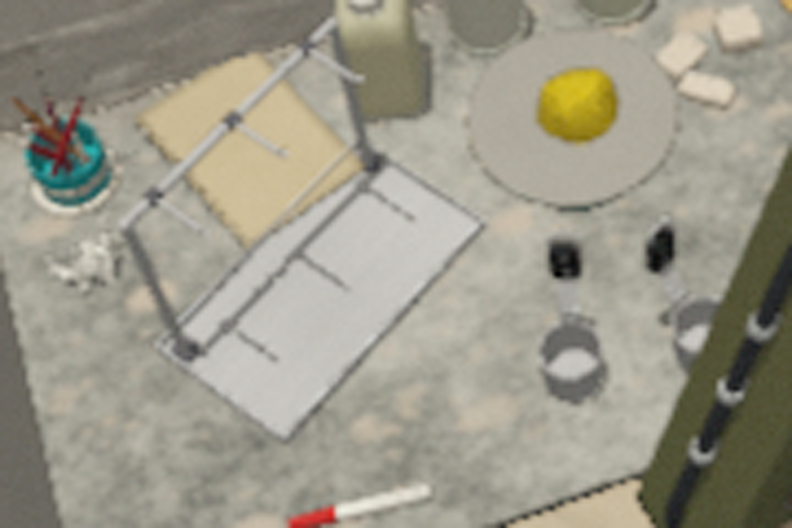

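In the top crop the bar ends are at (125,226) and (333,20), the hook tips at (203,228), (284,154) and (362,78), and the grips at (565,258) and (660,248). I'll compute positions from these and cross-check the two views.

Run:
```python
from h import *
s=cam("scene");t=cam("top")
T=lambda p:(150+p[0]/4.4,170+p[1]/4.4)
S=lambda p:(235+p[0]/3.1,95+p[1]/3.1)
for n,p,z in[("barL",(125,226),.25),("barR",(333,20),.25),("root1",(152,197),.25),("root2",(233,120),.25),("root3",(305,48),.25),("tip1",(203,228),.26),("tip2",(284,154),.26),("tip3",(362,78),.26),("postR",(375,162),.01),("postL",(188,348),.01),("trayfrontR",(484,226),.01),("trayfrontL",(287,438),.01),("grip1",(565,245),.155),("grip2",(662,235),.155),("cup1",(573,348),.06),("cup2",(700,325),.06)]:
    print(n,plane(t,T(p),z).round(3))
print(tri([(s,S((48,52))),(t,T((125,226)))]),tri([(s,S((222,82))),(t,T((333,20)))]))
print(tri([(s,S((143,265))),(t,T((565,245)))]),tri([(s,S((168,315))),(t,T((662,235)))]))
```

```text
barL [0.596 0.444 0.25 ]
barR [0.746 0.214 0.25 ]
root1 [0.617 0.415 0.25 ]
root2 [0.671 0.328 0.25 ]
root3 [0.725 0.246 0.25 ]
tip1 [0.563 0.38  0.26 ]
tip2 [0.611 0.295 0.26 ]
tip3 [0.666 0.207 0.26 ]
postR [0.737 0.209 0.01 ]
postL [0.597 0.439 0.01 ]
trayfrontR [0.623 0.128 0.01 ]
trayfrontL [0.469 0.374 0.01 ]
grip1 [0.491 0.078 0.155]
grip2 [ 0.468 -0.01   0.155]
cup1 [0.435 0.095 0.06 ]
cup2 [ 0.413 -0.026  0.06 ]
(array([0.60046286, 0.44395097, 0.2482638 ]), [np.float64(0.002686760600609543), np.float64(0.0026867606006095285)]) (array([0.74352496, 0.21381528, 0.25556169]), [np.float64(0.0011612228429109983), np.float64(0.001161222842911282)])
(array([0.49038071, 0.07853981, 0.16023859]), [np.float64(0.0024179773120751357), np.float64(0.0024179773120752363)]) (array([ 0.46661506, -0.00962523,  0.15553372]), [np.float64(0.0007366955912909739), np.float64(0.0007366955912906577)])
```

Call:
jog_arm(motion=[[0.042,-0.014,-0.01,0,0,0,1],[0.042,-0.014,-0.01,0,0,0,1],[0.042,-0.014,-0.01,0,0,0,1],[0.042,-0.014,-0.01,0,0,0,1],[0.042,-0.014,-0.01,0,0,0,1]], squeeze=12)

```text
time_s: 0.6
ee_pos: [0.325, -0.4106, 0.2557]
eef_rot: [-3.141, 0.0, 0.254]
force: [0.3, 0.5, -0.2]
grip_width: 0.0937
grip_force: 0.0
```

Call:
jog_arm(motion=[[0.042,-0.014,-0.01,0,0,0,1],[0.042,-0.014,-0.01,0,0,0,1],[0.042,-0.014,-0.01,0,0,0,1],[0.042,-0.014,-0.01,0,0,0,1],[0.042,-0.014,-0.01,0,0,0,1]])

```text
time_s: 1.1
ee_pos: [0.5108, -0.29, 0.3056]
eef_rot: [-3.141, 0.0, 0.254]
force: [0.9, 0.1, 0.4]
grip_width: 0.0939
grip_force: 0.0
```

Call:
jog_arm(motion=[[0,0,0,0,0,0,1],[0,0,0,0,0,0,1],[0,0,0,0,0,0,1]])

```text
time_s: 1.4
ee_pos: [0.5088, -0.2919, 0.305]
eef_rot: [-3.141, 0.001, 0.253]
force: [0.0, 0.2, 0.4]
grip_width: 0.0935
grip_force: 0.0
```

Run:
```python
from h import *
c,im=shot("wrist","w1");print(ctrl.get_obs()["ee_pos"],ctrl.get_obs()["eef_rot"],ctrl.get_obs()["time_s"])
K,R,t=c;print(-R.T@t)
shot("scene","s1")
```

```text
[ 0.50861868 -0.29210019  0.30512169] [-3.14120017e+00  5.82291263e-04  2.52572391e-01] 1.45
[ 0.58288422 -0.27335655  0.48412378]
```

View pics/w1.png

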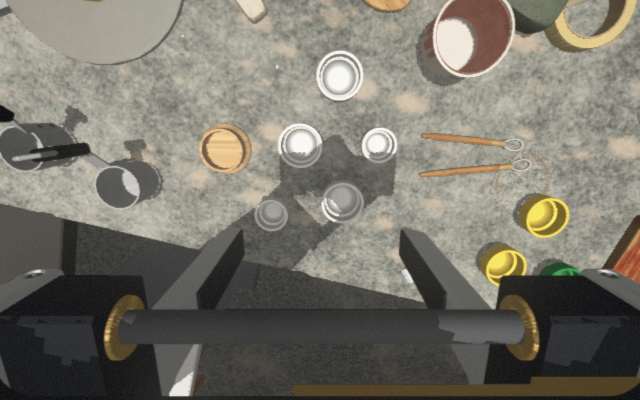

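The wrist view shows full lids at (340,75), (300,146) and (343,202), small ones at (379,144) and (271,213), the seat at (224,148) and two dippers at the left. Measuring rims with Hough circles.

```bash
cat >> h.py <<'E'
def circ(c,im,g,d,z):
    """circle of diameter d at height z near world guess g; returns list of candidates"""
    p=proj(c,[g[0],g[1],z]);K,R,t=c
    f=K[0,0]/(R@np.array([g[0],g[1],z])+t)[2];r=d/2*f
    x0,y0=int(p[0]-r*2.2),int(p[1]-r*2.2);x0=max(x0,0);y0=max(y0,0)
    s=4;a=cv2.resize(im[y0:int(p[1]+r*2.2),x0:int(p[0]+r*2.2)],None,fx=s,fy=s,interpolation=cv2.INTER_CUBIC)
    gr=cv2.GaussianBlur(cv2.cvtColor(a,cv2.COLOR_BGR2GRAY),(0,0),3)
    h=cv2.HoughCircles(gr,cv2.HOUGH_GRADIENT,1.5,r*s*.5,param1=60,param2=20,minRadius=int(r*s*.92),maxRadius=int(r*s*1.1))
    return [] if h is None else [(plane(c,(x0+(q[0]+.5)/s-.5,y0+(q[1]+.5)/s-.5),z)[:2].round(4),round(float(q[2]/s/f*2),4)) for q in h[0][:2]]
E
python3 - <<'E'
from h import *
im=cv2.imread("pics/w1.png");c=cam("wrist")
for n,p,d,z in[("lidA",(340,75),.062,.036),("lidB",(300,146),.062,.036),("lidC",(343,202),.062,.036),("s1",(379,144),.05,.029),("s2",(271,213),.05,.029),("seat",(224,148),.062,.03)]:
    g=plane(c,p,z);print(n,g[:2].round(3),circ(c,im,g,d,z))
E
```

```text
lidA [ 0.635 -0.286] [(array([ 0.6325, -0.2858]), 0.0597)]
lidB [ 0.532 -0.257] [(array([ 0.5329, -0.2557]), 0.0624)]
lidC [ 0.469 -0.336] [(array([ 0.4704, -0.3346]), 0.058)]
s1 [ 0.562 -0.364] [(array([ 0.5605, -0.365 ]), 0.0503)]
s2 [ 0.424 -0.237] [(array([ 0.4224, -0.2373]), 0.051)]
seat [ 0.502 -0.153] [(array([ 0.501 , -0.1511]), 0.0592)]
```

Call:
jog_arm(motion=[[0.0065,-0.006,0.048,0,0,0,0.7],[0.0065,-0.006,0.048,0,0,0,0.7],[0.0065,-0.006,0.048,0,0,0,0.7],[0.0065,-0.006,0.048,0,0,0,0.7],[0.0065,-0.005,0.045,0,0,0,0.7]])

```text
time_s: 2.0
ee_pos: [0.5328, -0.2554, 0.0666]
eef_rot: [-3.141, 0.0, 0.252]
force: [0.6, -0.7, 0.2]
grip_width: 0.08
grip_force: 0.0
```

Call:
jog_arm(motion=[[0,0,0.02,0,0,0,0.7],[0,0,0.02,0,0,0,0.7],[0,0,0.012,0,0,0,0.7],[0,0,0,0,0,0,0.7],[0,0,0,0,0,0,0.7]])

```text
time_s: 2.5
ee_pos: [0.5338, -0.2557, 0.0173]
eef_rot: [3.141, -0.001, 0.253]
force: [0.7, -1.2, -0.3]
grip_width: 0.0799
grip_force: 0.0
```

Call:
jog_arm(motion=[[0,0,0,0,0,0,0.2],[0,0,0,0,0,0,0.2],[0,0,0,0,0,0,0.2],[0,0,0,0,0,0,0.2],[0,0,0,0,0,0,0.2]])

```text
time_s: 3.0
ee_pos: [0.534, -0.2553, 0.0172]
eef_rot: [3.141, -0.001, 0.254]
force: [-0.3, 0.8, 6.2]
grip_width: 0.0624
grip_force: 12.0
```

Call:
jog_arm(motion=[[0,0,-0.03,0,0,0,0.2],[0,0,-0.045,0,0,0,0.2],[-0.002,-0.036,-0.005,0,0,0,0.2],[-0.002,-0.036,0,0,0,0,0.2],[-0.003,-0.037,0,0,0,0,0.2]])

```text
time_s: 3.5
ee_pos: [0.499, -0.1504, 0.0967]
eef_rot: [3.141, -0.001, 0.253]
force: [1.3, 0.3, -0.7]
grip_width: 0.0625
grip_force: 12.0
```

Call:
jog_arm(motion=[[0,0,0,0,0,0,0.2],[0,0,0,0,0,0,0.2],[0,0,0,0,0,0,0.2]])

```text
time_s: 3.8
ee_pos: [0.4999, -0.1521, 0.0965]
eef_rot: [3.141, -0.0, 0.253]
force: [-0.1, -0.9, -0.9]
grip_width: 0.0625
grip_force: 12.0
```

Run:
```python
from h import *
c,im=shot("wrist","w2");o=ctrl.get_obs();print(o["ee_pos"],o["eef_rot"],o["grip_width"])
cs,ims=shot("scene","s2")
z=o["ee_pos"][2]+.019
print("lid",circ(c,im,o["ee_pos"],.062,z))
print("seat wrist",circ(c,im,(.5,-.151),.062,.03), "scene",circ(cs,ims,(.5,-.151),.062,.03))
a=im[120:400,120:520];cv2.imwrite("pics/w2c.png",cv2.resize(a,None,fx=1.5,fy=1.5))
```

```text
[ 0.49977429 -0.15224445  0.09639509] [ 3.14144231e+00 -6.34428067e-05  2.53032338e-01] 0.06247269457403357
lid [(array([ 0.495 , -0.1537]), 0.0657)]
seat wrist [(array([ 0.4572, -0.1514]), 0.0678), (array([ 0.4729, -0.161 ]), 0.0611)] scene []
```

View pics/w2c.png

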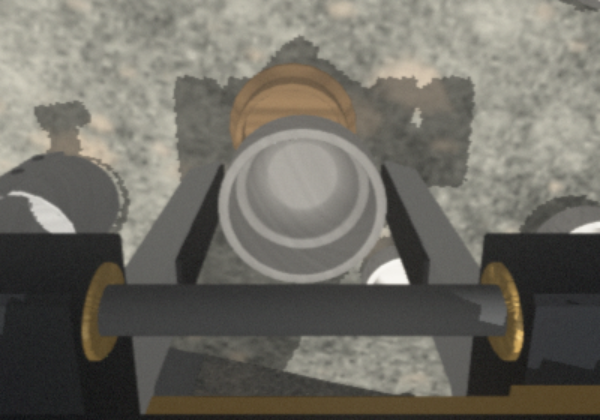

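The crop shows the lid held level, rim centre at (302,205), with the seat behind it: foot outline x from 231 to 357, top at y 65.

Run:
```python
from h import *
c=cam("wrist");U=lambda p:(120+p[0]/1.5,120+p[1]/1.5)
print("lid rim",plane(c,U((302,205)),.0964+.0188))
A=np.linspace(0,6.28,200)
for g in[(.500,-.151),(.496,-.150)]:
  for r,z in((.0375,.0),(.0375,.008),(.031,.03)):
    q=np.array([proj(c,(g[0]+r*np.cos(a),g[1]+r*np.sin(a),z)) for a in A]);q=(q-120)*1.5
    print(g,z,q.min(0).round(),q.max(0).round())
im=cv2.imread("pics/w1.png")
```

```text
lid rim [ 0.50000548 -0.15279906  0.1152    ]
(0.5, -0.151) 0.0 [236.  58.] [362. 179.]
(0.5, -0.151) 0.008 [234.  60.] [363. 184.]
(0.5, -0.151) 0.03 [241.  78.] [356. 189.]
(0.496, -0.15) 0.0 [233.  64.] [358. 184.]
(0.496, -0.15) 0.008 [231.  66.] [360. 189.]
(0.496, -0.15) 0.03 [237.  85.] [352. 195.]
```

Call:
jog_arm(motion=[[-0.003,-0.003,0.03,0,0,0,0.2],[0,0,0.02,0,0,0,0.2],[0,0,0.008,0,0,0,0.2],[0,0,0.005,0,0,0,0.2],[0,0,0,0,0,0,0.2]])

```text
time_s: 4.4
ee_pos: [0.4963, -0.1491, 0.0335]
eef_rot: [-3.141, -0.001, 0.253]
force: [0.7, 6.6, -0.3]
grip_width: 0.0628
grip_force: 12.0
```

Call:
jog_arm(motion=[[0,0,0.001,0,0,0,0.2],[0,0,0.001,0,0,0,0.2],[0,0,0,0,0,0,0.2]])

```text
time_s: 4.7
ee_pos: [0.4966, -0.149, 0.0326]
eef_rot: [-3.141, -0.001, 0.253]
force: [-1.5, 9.0, 11.0]
grip_width: 0.0628
grip_force: 12.0
```

Call:
jog_arm(motion=[[0,-0.0015,0,0,0,0,0.2],[0,0,0,0,0,0,0.2],[0,0,0.001,0,0,0,0.2],[0,0,0.0,0,0,0,0.2]])

```text
time_s: 5.1
ee_pos: [0.496, -0.1483, 0.0308]
eef_rot: [3.141, -0.001, 0.253]
force: [2.5, 0.7, 2.6]
grip_width: 0.0622
grip_force: 12.0
```

Call:
jog_arm(motion=[[0,0,0,0,0,0,0.45],[0,0,0,0,0,0,0.45],[0,0,0,0,0,0,0.6],[0,0,0,0,0,0,0.7]])

```text
time_s: 5.5
ee_pos: [0.4953, -0.1478, 0.0303]
eef_rot: [-3.141, 0.0, 0.254]
force: [0.8, -0.8, -0.4]
grip_width: 0.0788
grip_force: 0.0
```

Call:
jog_arm(motion=[[0,0,-0.03,0,0,0,0.7],[0,0,-0.05,0,0,0,0.7],[0,0,-0.05,0,0,0,0.7],[-0.05,0,-0.05,0,0,0,0.7],[-0.03,0,-0.05,0,0,0,0.7]])

```text
time_s: 6.0
ee_pos: [0.4348, -0.163, 0.2395]
eef_rot: [-3.141, 0.001, 0.254]
force: [0.4, -0.3, 0.0]
grip_width: 0.0799
grip_force: 0.0
```

Call:
jog_arm(motion=[[-0.02,0.03,0,0,0,0,0.7],[0,0.03,0,0,0,0,0.7],[0,0,0,0,0,0,0.7],[0,0,0,0,0,0,0.7]])

```text
time_s: 6.4
ee_pos: [0.4318, -0.2263, 0.2383]
eef_rot: [-3.141, 0.001, 0.253]
force: [-0.4, -0.1, 0.2]
grip_width: 0.0802
grip_force: 0.0
```

Run:
```python
from h import *
c,im=shot("wrist","w3");o=ctrl.get_obs();print(o["ee_pos"],o["eef_rot"],o["time_s"])
print("seatlid",circ(c,im,(.497,-.149),.062,.05))
for g in((.634,-.286),(.470,-.335)):print(circ(c,im,g,.062,.036))
```

```text
[ 0.4319378  -0.22580587  0.23839184] [-3.14093042e+00  4.31476927e-04  2.53716774e-01] 6.45
seatlid [(array([ 0.4985, -0.1517]), 0.0594)]
[(array([ 0.6297, -0.2843]), 0.0575)]
[(array([ 0.4662, -0.3371]), 0.0641), (array([ 0.4738, -0.3222]), 0.0652)]
```

View pics/w3.png

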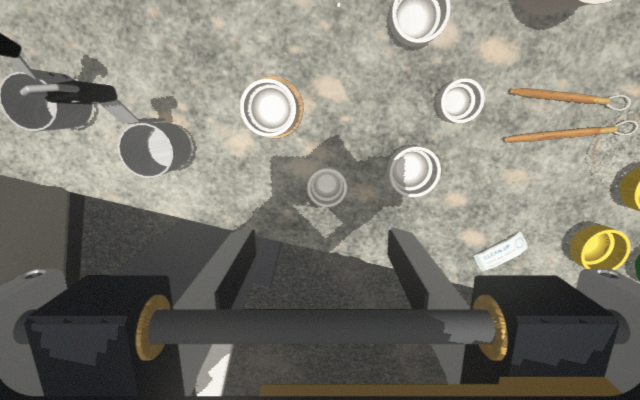

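Lid B is seated on the ring, rim at (271,107). Lid C at (414,171) is unchanged, so I pick it next.

Call:
jog_arm(motion=[[0.002,0.023,0.02,0,0,0,0.7],[0.002,0.023,0.035,0,0,0,0.7],[0.002,0.023,0.035,0,0,0,0.7],[0.002,0.023,0.035,0,0,0,0.7],[0.001,0.023,0.035,0,0,0,0.7]])

```text
time_s: 6.95
ee_pos: [0.4702, -0.335, 0.0773]
eef_rot: [-3.141, 0.0, 0.255]
force: [1.1, -0.3, 0.0]
grip_width: 0.0799
grip_force: 0.0
```

Call:
jog_arm(motion=[[0,0,0.02,0,0,0,0.7],[0,0,0.02,0,0,0,0.7],[0,0,0.015,0,0,0,0.7],[0,0,0.006,0,0,0,0.7],[0,0,0,0,0,0,0.7]])

```text
time_s: 7.45
ee_pos: [0.4697, -0.3348, 0.0174]
eef_rot: [-3.141, 0.0, 0.254]
force: [-0.4, -0.4, -0.8]
grip_width: 0.0797
grip_force: 0.0
```

Call:
jog_arm(motion=[[0,0,0,0,0,0,0.2],[0,0,0,0,0,0,0.2],[0,0,0,0,0,0,0.2],[0,0,0,0,0,0,0.2],[0,0,0,0,0,0,0.2]])

```text
time_s: 7.95
ee_pos: [0.47, -0.3355, 0.0186]
eef_rot: [3.141, -0.001, 0.254]
force: [-0.0, 1.4, 6.5]
grip_width: 0.0632
grip_force: 12.0
```

Call:
jog_arm(motion=[[0,0,-0.03,0,0,0,0.2],[0,0,-0.045,0,0,0,0.2],[0,0,-0.045,0,0,0,0.2],[0,0,0,0,0,0,0.2],[0,0,0,0,0,0,0.2]])

```text
time_s: 8.45
ee_pos: [0.4698, -0.3355, 0.1383]
eef_rot: [3.14, -0.001, 0.254]
force: [0.6, -0.4, -0.9]
grip_width: 0.0632
grip_force: 12.0
```

Run:
```python
from h import *
c,im=shot("wrist","w4");o=ctrl.get_obs();print(o["ee_pos"],o["eef_rot"],o["grip_width"])
a=im[120:400,120:520];cv2.imwrite("pics/w4c.png",cv2.resize(a,None,fx=1.5,fy=1.5))
# rim of held lid by ellipse of bright contour
print(circ(c,im,o["ee_pos"],.062,o["ee_pos"][2]+.0188))
```

```text
[ 0.46932299 -0.33509877  0.13701604] [-3.14101891e+00  4.63881469e-04  2.53786340e-01] 0.06324350746243987
[(array([ 0.465 , -0.3372]), 0.0631)]
```

View pics/w4c.png

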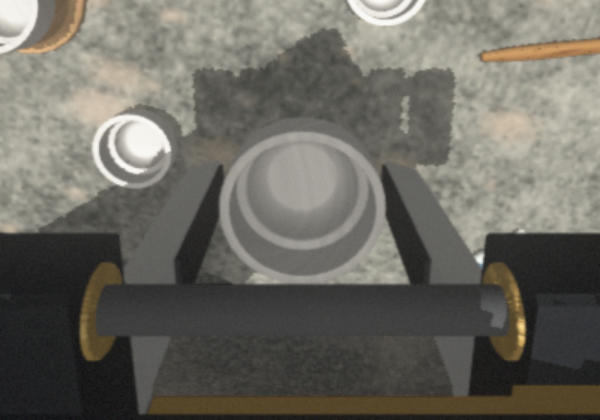

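The lid is held level, rim centred at (302,203), as with the first one. Moving over the seat.

Call:
jog_arm(motion=[[0.0145,-0.035,0,0,0,0,0.2],[0.0145,-0.035,0,0,0,0,0.2],[0.0145,-0.035,0,0,0,0,0.2],[0.0145,-0.035,0,0,0,0,0.2],[0.0145,-0.0345,0,0,0,0,0.2]])

```text
time_s: 9.0
ee_pos: [0.4953, -0.1465, 0.136]
eef_rot: [-3.14, 0.002, 0.254]
force: [0.3, 0.2, 0.0]
grip_width: 0.0636
grip_force: 12.0
```

Call:
jog_arm(motion=[[0,0,0.03,0,0,0,0.2],[0,0,0.02,0,0,0,0.2],[0,0,0,0,0,0,0.2],[0,0,0,0,0,0,0.2]])

```text
time_s: 9.4
ee_pos: [0.4957, -0.1482, 0.0872]
eef_rot: [-3.141, 0.001, 0.254]
force: [0.1, 0.3, 0.1]
grip_width: 0.0631
grip_force: 12.0
```

Call:
jog_arm(motion=[[0,0,0.015,0,0,0,0.2],[0,0,0.01,0,0,0,0.2],[0,0,0.005,0,0,0,0.2],[0,0,0.003,0,0,0,0.2],[0,0,0,0,0,0,0.2]])

```text
time_s: 9.9
ee_pos: [0.4962, -0.1483, 0.0548]
eef_rot: [3.142, -0.0, 0.254]
force: [0.6, 0.1, -0.6]
grip_width: 0.0635
grip_force: 12.0
```

Call:
jog_arm(motion=[[0,0,0.001,0,0,0,0.2],[0,0,0,0,0,0,0.2]])

```text
time_s: 10.1
ee_pos: [0.4962, -0.1483, 0.054]
eef_rot: [3.141, -0.001, 0.254]
force: [0.2, 0.6, -0.9]
grip_width: 0.0635
grip_force: 12.0
```

Entering cleanly; down to contact, then release and withdraw to where the next lid can be checked.

Call:
jog_arm(motion=[[0,0,0.001,0,0,0,0.2],[0,0,0.001,0,0,0,0.2],[0,0,0,0,0,0,0.2]])

```text
time_s: 10.4
ee_pos: [0.4963, -0.1482, 0.0525]
eef_rot: [3.141, -0.001, 0.254]
force: [-1.9, 0.8, 8.1]
grip_width: 0.0633
grip_force: 12.0
```

Call:
jog_arm(motion=[[0,0,0,0,0,0,0.45],[0,0,0,0,0,0,0.45],[0,0,0,0,0,0,0.6],[0,0,0,0,0,0,0.7]])

```text
time_s: 10.8
ee_pos: [0.4959, -0.1482, 0.0515]
eef_rot: [-3.141, 0.0, 0.254]
force: [0.8, -0.9, 0.4]
grip_width: 0.0781
grip_force: 0.0
```

Call:
jog_arm(motion=[[0,0,-0.03,0,0,0,0.7],[0,0,-0.05,0,0,0,0.7],[0,0,-0.04,0,0,0,0.7],[0,0.03,-0.03,0,0,0,0.7],[0,0.04,-0.03,0,0,0,0.7]])

```text
time_s: 11.3
ee_pos: [0.5137, -0.2158, 0.2338]
eef_rot: [3.141, -0.001, 0.256]
force: [0.5, 0.4, 0.7]
grip_width: 0.0798
grip_force: 0.0
```

Call:
jog_arm(motion=[[0.01,0.04,0,0,0,0,0.7],[0.01,0.03,0,0,0,0,0.7],[0,0,0,0,0,0,0.7],[0,0,0,0,0,0,0.7]])

```text
time_s: 11.7
ee_pos: [0.5503, -0.2787, 0.2309]
eef_rot: [-3.141, 0.001, 0.253]
force: [-0.1, -0.8, -0.4]
grip_width: 0.0802
grip_force: 0.0
```

Run:
```python
from h import *
c,im=shot("wrist","w5");o=ctrl.get_obs();print(o["ee_pos"],o["eef_rot"],o["time_s"])
for z in(.05,.07):print("stack",circ(c,im,(.497,-.149),.062,z))
print(circ(c,im,(.633,-.286),.062,.036))
```

```text
[ 0.55023848 -0.278164    0.2313074 ] [-3.14091537e+00  5.44915338e-04  2.53908203e-01] 11.75
stack [(array([ 0.493 , -0.1468]), 0.0662), (array([ 0.5073, -0.1569]), 0.0596)]
stack [(array([ 0.4988, -0.1514]), 0.0585), (array([ 0.5139, -0.1636]), 0.0676)]
[(array([ 0.6349, -0.2826]), 0.0583)]
```

View pics/w5.png

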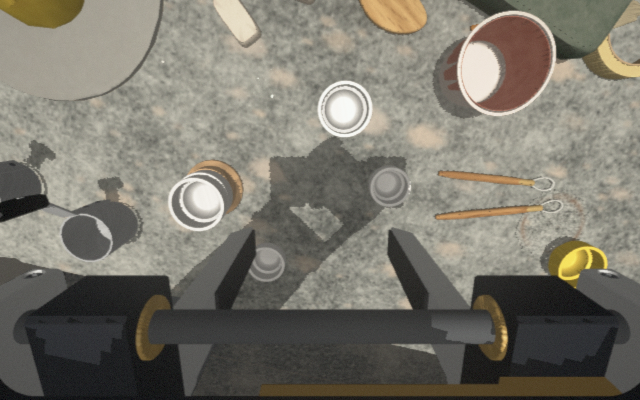

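Both lids are nested at (205,200), and the third full lid is still at (344,109). Picking it.

Call:
jog_arm(motion=[[0.016,0.0055,0.02,0,0,0,0.7],[0.016,0.0055,0.035,0,0,0,0.7],[0.016,0.0055,0.035,0,0,0,0.7],[0.016,0.0055,0.035,0,0,0,0.7],[0.016,0.0055,0.035,0,0,0,0.7]])

```text
time_s: 12.25
ee_pos: [0.6354, -0.2841, 0.071]
eef_rot: [3.141, -0.001, 0.255]
force: [-0.2, 0.6, -0.0]
grip_width: 0.08
grip_force: 0.0
```

Call:
jog_arm(motion=[[0,0,0.02,0,0,0,0.7],[0,0,0.015,0,0,0,0.7],[0,0,0.013,0,0,0,0.7],[0,0,0.006,0,0,0,0.7],[0,0,0,0,0,0,0.7]])

```text
time_s: 12.75
ee_pos: [0.6347, -0.2851, 0.0177]
eef_rot: [-3.141, 0.0, 0.254]
force: [0.6, 0.4, 0.3]
grip_width: 0.0798
grip_force: 0.0
```

Call:
jog_arm(motion=[[0,0,0,0,0,0,0.2],[0,0,0,0,0,0,0.2],[0,0,0,0,0,0,0.2],[0,0,0,0,0,0,0.2],[0,0,0,0,0,0,0.2]])

```text
time_s: 13.25
ee_pos: [0.6352, -0.2854, 0.0187]
eef_rot: [3.141, -0.001, 0.254]
force: [-1.0, 1.1, 6.3]
grip_width: 0.063
grip_force: 12.0
```

Call:
jog_arm(motion=[[0,0,-0.03,0,0,0,0.2],[0,0,-0.045,0,0,0,0.2],[0,0,-0.045,0,0,0,0.2],[0,0,0,0,0,0,0.2],[0,0,0,0,0,0,0.2]])

```text
time_s: 13.75
ee_pos: [0.635, -0.2853, 0.1383]
eef_rot: [3.141, -0.001, 0.254]
force: [0.6, -0.8, -1.3]
grip_width: 0.0632
grip_force: 12.0
```

Run:
```python
from h import *
c,im=shot("wrist","w6");o=ctrl.get_obs();print(o["ee_pos"],o["eef_rot"],o["grip_width"])
print(circ(c,im,o["ee_pos"],.062,o["ee_pos"][2]+.0188))
```

```text
[ 0.63443991 -0.28506363  0.13662217] [-3.14069007e+00  1.04079185e-03  2.53733641e-01] 0.06311175557154183
[(array([ 0.6328, -0.2866]), 0.0632)]
```

Run:
```python
from h import *
w2,w4,w6=[cv2.Laplacian(cv2.cvtColor(cv2.imread(f"pics/w{i}.png"),cv2.COLOR_BGR2GRAY),cv2.CV_32F,ksize=5) for i in(2,4,6)]
T=w4[200:306,260:382]
for w in(w2,w6):
    m=cv2.matchTemplate(w[180:330,240:400],T,cv2.TM_CCOEFF_NORMED);_,v,_,l=cv2.minMaxLoc(m);print(v,l[0]-20,l[1]-20)
```

```text
0.6355636119842529 0 -1
0.5986849069595337 0 -4
```

Call:
jog_arm(motion=[[-0.0203,-0.0334,0,0,0,0,0.2],[-0.0203,-0.0334,0,0,0,0,0.2],[-0.0203,-0.0334,0,0,0,0,0.2],[-0.0203,-0.0334,0,0,0,0,0.2],[-0.0203,-0.0334,0,0,0,0,0.2]])

```text
time_s: 14.3
ee_pos: [0.4926, -0.1478, 0.1358]
eef_rot: [-3.14, 0.003, 0.254]
force: [1.2, 0.2, -0.2]
grip_width: 0.0631
grip_force: 12.0
```

Call:
jog_arm(motion=[[0,0,0.025,0,0,0,0.2],[0,0,0.015,0,0,0,0.2],[0,0,0,0,0,0,0.2],[0,0,0,0,0,0,0.2]])

```text
time_s: 14.7
ee_pos: [0.4944, -0.149, 0.0971]
eef_rot: [-3.141, 0.002, 0.254]
force: [-0.1, -0.1, -0.4]
grip_width: 0.0631
grip_force: 12.0
```

Call:
jog_arm(motion=[[0,0,0.01,0,0,0,0.2],[0,0,0.006,0,0,0,0.2],[0,0,0.004,0,0,0,0.2],[0,0,0.002,0,0,0,0.2],[0,0,0,0,0,0,0.2]])

```text
time_s: 15.2
ee_pos: [0.4946, -0.1491, 0.0755]
eef_rot: [-3.141, 0.0, 0.254]
force: [-0.8, 0.7, -0.8]
grip_width: 0.0632
grip_force: 12.0
```

Call:
jog_arm(motion=[[0,0,0.001,0,0,0,0.2],[0,0,0.001,0,0,0,0.2],[0,0,0.001,0,0,0,0.2],[0,0,0,0,0,0,0.2]])

```text
time_s: 15.6
ee_pos: [0.4947, -0.1491, 0.0727]
eef_rot: [3.142, -0.0, 0.254]
force: [-1.0, -0.1, -0.4]
grip_width: 0.0633
grip_force: 12.0
```

Call:
jog_arm(motion=[[0,0,0,0,0,0,0.45],[0,0,0,0,0,0,0.45],[0,0,0,0,0,0,0.6],[0,0,0,0,0,0,0.7]])

```text
time_s: 16.0
ee_pos: [0.4947, -0.1491, 0.0727]
eef_rot: [3.142, -0.0, 0.254]
force: [0.4, -0.9, 0.3]
grip_width: 0.0784
grip_force: 0.0
```

Call:
jog_arm(motion=[[0,0,-0.03,0,0,0,0.7],[0,0,-0.05,0,0,0,0.7],[0,0,-0.05,0,0,0,0.7],[0,0,-0.05,0,0,0,0.7],[0,0,-0.05,0,0,0,0.7]])

```text
time_s: 16.5
ee_pos: [0.4942, -0.1489, 0.305]
eef_rot: [3.141, -0.0, 0.254]
force: [0.1, 0.5, -0.7]
grip_width: 0.0799
grip_force: 0.0
```

Call:
jog_arm(motion=[[-0.008,-0.04,-0.01,0,0,0,0.7],[-0.008,-0.04,-0.01,0,0,0,0.7],[-0.008,-0.04,0,0,0,0,0.7],[-0.008,-0.04,0,0,0,0,0.7],[-0.01,-0.04,0,0,0,0,0.7]])

```text
time_s: 17.0
ee_pos: [0.4028, 0.0352, 0.3228]
eef_rot: [3.142, -0.0, 0.253]
force: [1.5, 1.0, 0.2]
grip_width: 0.0799
grip_force: 0.0
```

Call:
jog_arm(motion=[[0,0,0,0,0,0,0.7],[0,0,0,0,0,0,0.7],[0,0,0,0,0,0,0.7]])

```text
time_s: 17.3
ee_pos: [0.4042, 0.0334, 0.3226]
eef_rot: [3.142, 0.0, 0.253]
force: [-0.5, -0.8, -1.5]
grip_width: 0.0799
grip_force: 0.0
```

Run:
```python
from h import *
c,im=shot("wrist","w7");o=ctrl.get_obs();print(o["ee_pos"],o["eef_rot"],o["time_s"])
```

```text
[0.40420587 0.033247   0.32251959] [3.14158522e+00 3.84882186e-04 2.52743793e-01] 17.35
```

View pics/w7.png

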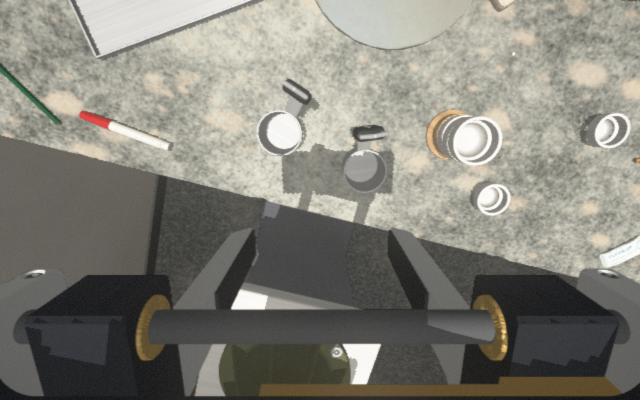

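The stack is intact at (470,138) and both small lids are in place. Only two dippers exist: dipper 1 has its cup at (280,131) and grip at (298,92), dipper 2 its cup at (365,171) and grip at (370,132).

Run:
```python
from h import *
im=cv2.imread("pics/w7.png");c=cam("wrist");hsv=cv2.cvtColor(im,cv2.COLOR_BGR2HSV)
for n,cp,gp in(("d1",(280,131),(298,92)),("d2",(365,171),(370,132))):
    C=plane(c,cp,.06);h=circ(c,im,C,.062,.06);print(n,C[:2].round(4),h)
    x0,y0=gp[0]-24,gp[1]-22
    m=cv2.inRange(cv2.cvtColor(im,cv2.COLOR_BGR2GRAY)[y0:y0+44,x0:x0+48],0,45)
    k,l,s,ce=cv2.connectedComponentsWithStats(m);i=1+s[1:,4].argmax();ys,xs=np.nonzero(l==i)
    pts=np.c_[xs+x0,ys+y0].astype(np.float32);r=cv2.minAreaRect(pts);print(s[i],r)
    b=cv2.boxPoints(r);print([tuple(plane(c,p,.155)[:2].round(3)) for p in b])
    G=plane(c,r[0],.15);d=G-C;print("grip",G.round(4),"dist",np.hypot(*d[:2]).round(4),"yaw",np.arctan2(d[1],d[0]).round(3))
    for q in h[:1]:
        d=G[:2]-q[0];print(" hough dist",np.hypot(*d).round(4),np.arctan2(d[1],d[0]).round(3))
```

```text
d1 [0.4411 0.0995] [(array([0.44 , 0.099]), 0.0594)]Traceback (most recent call last):
  File "<stdin>", line 7, in <module>
ValueError: attempt to get argmax of an empty sequence
```

Run:
```python
from h import *
im=cv2.imread("pics/w7.png");c=cam("wrist")
cv2.imwrite("pics/w7c.png",cv2.resize(im[65:205,250:400],None,fx=4.2,fy=4.2,interpolation=cv2.INTER_CUBIC))
g=cv2.cvtColor(im,cv2.COLOR_BGR2GRAY);print(g[80:106,280:314].min(),g[120:142,352:390].min())
```

```text
67 63
```

View pics/w7c.png

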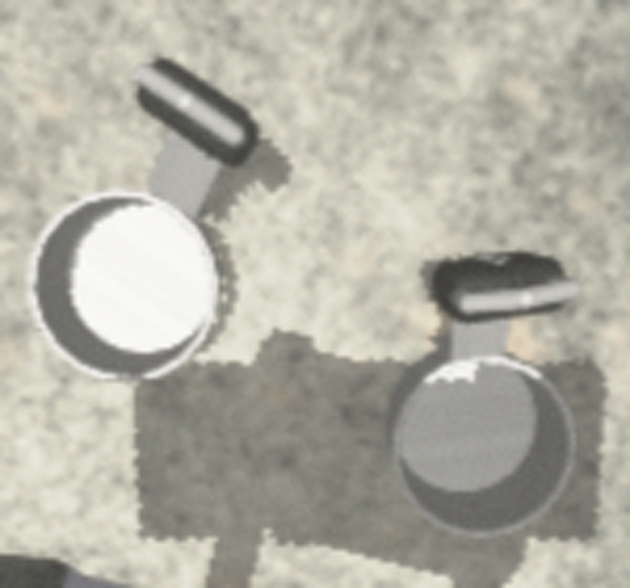

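The loops appear edge-on: dipper 1 from (140,75) to (240,132), dipper 2 from (455,302) to (572,290). The cups are centred at (126,286) and (484,444).

Run:
```python
from h import *
c=cam("wrist");U=lambda p:(250+(p[0]+.5)/4.2-.5,65+(p[1]+.5)/4.2-.5)
for n,cu,a,b in(("d1",(126,286),(140,75),(240,132)),("d2",(484,444),(455,302),(572,290))):
    C=plane(c,U(cu),.06);A=plane(c,U(a),.182);B=plane(c,U(b),.182);L=(A+B)/2
    d=L-C;e=A-B
    print(n,C[:2].round(4),L[:2].round(4),"dist",np.hypot(*d[:2]).round(4),"yaw",np.arctan2(d[1],d[0]).round(3),"loop w",np.linalg.norm(e).round(4),"yaw from loop",np.arctan2(-e[0],e[1]).round(3))
```

```text
d1 [0.4388 0.0996] [0.4929 0.081 ] dist 0.0572 yaw -0.33 loop w 0.0255 yaw from loop -0.249
d2 [ 0.4179 -0.0273] [ 0.47   -0.0022] dist 0.0579 yaw 0.449 loop w 0.0275 yaw from loop 0.352
```

Call:
jog_arm(motion=[[0,0,0,0,0,0.136,0.3],[0,0,0,0,0,0.136,0.3],[0,0,0,0,0,0.136,0.3],[0,0,0,0,0,0.136,0.3],[0,0,0,0,0,0,0.3]], squeeze=40)

```text
time_s: 17.85
ee_pos: [0.4042, 0.0332, 0.3225]
eef_rot: [3.141, 0.001, -0.294]
force: [0.5, -1.0, 0.0]
grip_width: 0.0609
grip_force: 0.0
```

Call:
jog_arm(motion=[[0.018,-0.018,0,0,0,0,0.3],[0.018,-0.018,0,0,0,0,0.3],[0.018,-0.018,0.02,0,0,0,0.3],[0.018,-0.018,0.03,0,0,0,0.3],[0,0,0.03,0,0,0,0.3]])

```text
time_s: 18.35
ee_pos: [0.4951, 0.0827, 0.2407]
eef_rot: [3.141, 0.001, -0.286]
force: [0.8, 0.1, 0.7]
grip_width: 0.0612
grip_force: 0.0
```

Call:
jog_arm(motion=[[0,0,0,0,0,0,0.3],[0,0,0,0,0,0,0.3]])

```text
time_s: 18.55
ee_pos: [0.4936, 0.0819, 0.2435]
eef_rot: [3.142, 0.0, -0.289]
force: [-0.2, 0.3, 0.0]
grip_width: 0.0606
grip_force: 0.0
```

Run:
```python
from h import *
c,im=shot("wrist","w8");o=ctrl.get_obs();print(o["ee_pos"],o["eef_rot"],o["time_s"])
cv2.imwrite("pics/w8c.png",cv2.resize(im[60:400,120:520],None,fx=1.5,fy=1.5))
```

```text
[0.4938702  0.0819624  0.24430803] [-3.14096548e+00 -1.66177800e-03 -2.89051767e-01] 18.6
```

View pics/w8c.png

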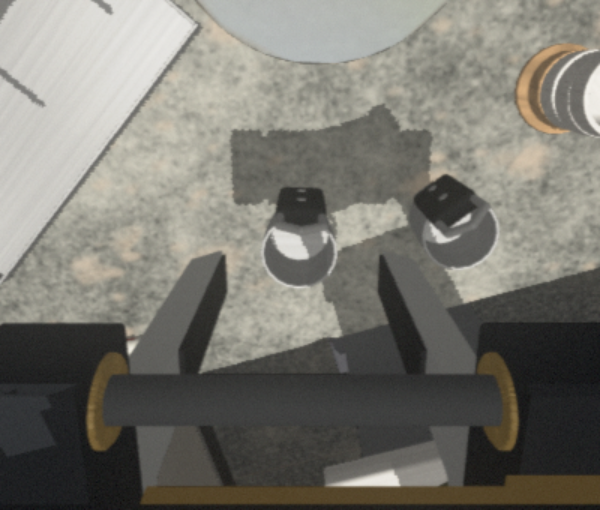

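Dipper 1's grip is square in the view at (302,205), centred between the fingers, and dipper 2's grip is at (450,200). A quick check of x before descending:

Run:
```python
from h import *
c=cam("wrist");U=lambda p:(120+p[0]/1.5,60+p[1]/1.5)
for p in((302,187),(302,205),(302,217)):print(plane(c,U(p),.155).round(4))
print(plane(c,U((452,202)),.155).round(4))
C=plane(c,U((300,250)),.06);print(C)
```

```text
[0.5099 0.077  0.155 ]
[0.4997 0.0801 0.155 ]
[0.4928 0.0822 0.155 ]
[ 0.4765 -0.0037  0.155 ]
[0.44052764 0.09936847 0.06      ]
```

Call:
jog_arm(motion=[[0,0,0.03,0,0,0,0.3],[0,0,0.03,0,0,0,0.3],[0,0,0.03,0,0,0,0.3],[0,0,0.026,0,0,0,0.3],[0,0,0,0,0,0,0.3]])

```text
time_s: 19.1
ee_pos: [0.4928, 0.082, 0.1258]
eef_rot: [3.141, 0.002, -0.29]
force: [-0.9, -0.8, 0.1]
grip_width: 0.0612
grip_force: 0.0
```

Call:
jog_arm(motion=[[0,0,0,0,0,0,-0.5],[0,0,0,0,0,0,-0.5],[0,0,0,0,0,0,-0.5],[0,0,0,0,0,0,-0.5],[0,0,0,0,0,0,-0.5]])

```text
time_s: 19.6
ee_pos: [0.4938, 0.0825, 0.1274]
eef_rot: [-3.141, -0.001, -0.29]
force: [0.1, 0.9, 4.0]
grip_width: 0.0298
grip_force: 39.9
```

Call:
jog_arm(motion=[[0,0,-0.03,0,0,0,-0.5],[0,0,-0.04,0,0,0,-0.5],[0,0,-0.04,0,0,0,-0.5],[0,0,-0.03,0,0,0,-0.5],[0,0,0,0,0,0,-0.5]])

```text
time_s: 20.1
ee_pos: [0.4945, 0.0825, 0.2706]
eef_rot: [-3.139, -0.006, -0.29]
force: [0.8, -0.4, -2.3]
grip_width: 0.0294
grip_force: 39.9
```

Call:
jog_arm(motion=[[-0.007,-0.024,0,0,0,0,-0.5],[-0.007,-0.024,0,0,0,0,-0.5],[-0.007,-0.024,0,0,0,0,-0.5],[-0.007,-0.024,0,0,0,0,-0.5],[0,0,0,0,0,0,-0.5]])

```text
time_s: 20.6
ee_pos: [0.4934, 0.1844, 0.265]
eef_rot: [3.141, 0.002, -0.288]
force: [-0.2, -1.0, -2.0]
grip_width: 0.0295
grip_force: 39.9
```

Call:
jog_arm(motion=[[0,0,0,0,0,-0.1,-0.5],[0,0,0,0,0,-0.12,-0.5],[0,0,0,0,0,-0.12,-0.5],[0,0,0,0,0,-0.12,-0.5],[0,0,0,0,0,-0.12,-0.5]])

```text
time_s: 21.1
ee_pos: [0.4938, 0.1817, 0.2655]
eef_rot: [3.141, 0.002, 0.294]
force: [-0.7, 0.4, -1.4]
grip_width: 0.0301
grip_force: 39.9
```

Call:
jog_arm(motion=[[0,0,0,0,0,-0.12,-0.5],[0,0,0,0,0,-0.1,-0.5],[0,0,0,0,0,-0.058,-0.5],[0,0,0,0,0,0,-0.5]])

```text
time_s: 21.5
ee_pos: [0.4938, 0.1817, 0.2656]
eef_rot: [-3.141, 0.002, 0.568]
force: [0.2, -0.1, -2.2]
grip_width: 0.0297
grip_force: 39.9
```

Call:
jog_arm(motion=[[0.023,-0.026,0,0,0,0,-0.5],[0.023,-0.026,0,0,0,0,-0.5],[0.023,-0.026,0,0,0,0,-0.5],[0.023,-0.026,0,0,0,0,-0.5],[0.023,-0.026,0,0,0,0,-0.5]])

```text
time_s: 22.0
ee_pos: [0.5212, 0.3548, 0.2658]
eef_rot: [3.142, 0.001, 0.565]
force: [0.0, -0.6, -2.0]
grip_width: 0.0301
grip_force: 39.9
```

Call:
jog_arm(motion=[[0,0,0,0,0,0,-0.5],[0,0,0,0,0,0,-0.5],[0,0,0,0,0,0,-0.5],[0,0,0,0,0,0,-0.5]])

```text
time_s: 22.4
ee_pos: [0.5213, 0.3528, 0.2669]
eef_rot: [3.142, -0.0, 0.566]
force: [-0.2, -0.3, -1.3]
grip_width: 0.03
grip_force: 39.9
```

Run:
```python
from h import *
c,im=shot("wrist","w9");o=ctrl.get_obs();print(o["ee_pos"],o["eef_rot"],o["time_s"],o["grip_width"])
np.save("c9.npy",np.hstack([c[0],c[1],c[2][:,None]]))
```

```text
[0.5212862  0.35291897 0.2670098 ] [ 3.14154941e+00 -3.91547627e-04  5.66347805e-01] 22.45 0.029600682612123765
```

View pics/w9.png

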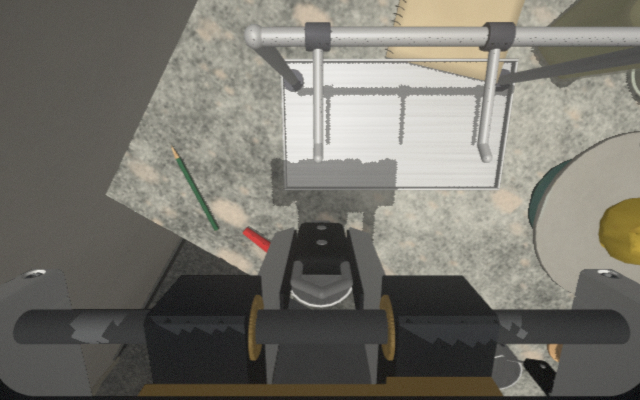

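Hook 1 appears from its root at (318,48) to its tip at (318,155), hook 2 from (498,48) to (487,152). The bar is level in the image, so the yaw is right, and the grip is at (321,240).

```bash
cat > rel.py <<'E'
from h import *
import sys
def rel(c,P,yaw,pts):
    u=np.array([np.cos(yaw),np.sin(yaw)]);v=np.array([-u[1],u[0]])
    for n,p,z in pts:
        Q=plane(c,p,z);d=Q[:2]-P[:2];print(n,Q.round(4),"fwd",(d@u).round(4),"left",(d@v).round(4))
E
python3 - <<'E'
from rel import *
o=ctrl.get_obs();c=cam("wrist")
rel(c,o["ee_pos"],.566,[("tip1",(318,155),.261),("mid1",(318,100),.25),("root1",(318,48),.25),("barL",(253,36),.25),("bar far",(560,36),.25),("tip2",(487,152),.261),("root2",(498,42),.25),("grip top",(321,265),.267+.0275)])
E
```

```text
tip1 [0.565  0.3818 0.261 ] fwd 0.0523 left 0.0009
mid1 [0.5911 0.3983 0.25  ] fwd 0.0833 left 0.0009
root1 [0.6149 0.4133 0.25  ] fwd 0.1114 left 0.0008
barL [0.6006 0.4474 0.25  ] fwd 0.1176 left 0.0372
bar far [0.6928 0.3019 0.25  ] fwd 0.1174 left -0.135
tip2 [0.6188 0.3    0.261 ] fwd 0.0539 left -0.097
root2 [0.6718 0.3293 0.25  ] fwd 0.1144 left -0.1006
grip top [0.521  0.3519 0.2945] fwd -0.0008 left -0.0007
```

Call:
jog_arm(motion=[[0,-0.001,0.015,0,0,0,-0.5],[0,0,0.02,0,0,0,-0.5],[0,0,0.015,0,0,0,-0.5],[0,0,0,0,0,0,-0.5],[0,0,0,0,0,0,-0.5]])

```text
time_s: 22.95
ee_pos: [0.5208, 0.3544, 0.2174]
eef_rot: [-3.142, -0.001, 0.567]
force: [0.7, 0.0, -1.9]
grip_width: 0.0299
grip_force: 39.9
```

Call:
jog_arm(motion=[[0.01,0,0,0,0,0,-0.5],[0.01,0,0,0,0,0,-0.5],[0.01,0,0,0,0,0,-0.5],[0.005,0,0,0,0,0,-0.5],[0,0,0,0,0,0,-0.5]])

```text
time_s: 23.45
ee_pos: [0.5505, 0.3736, 0.2173]
eef_rot: [3.142, -0.001, 0.568]
force: [-1.3, 0.0, -1.4]
grip_width: 0.0299
grip_force: 39.9
```

Call:
jog_arm(motion=[[0.005,0,0,0,0,0,-0.5],[0.005,0,0,0,0,0,-0.5],[0.005,0,0,0,0,0,-0.5],[0.005,0,0,0,0,0,-0.5],[0,0,0,0,0,0,-0.5]])

```text
time_s: 23.95
ee_pos: [0.5673, 0.3845, 0.2163]
eef_rot: [-3.142, 0.0, 0.568]
force: [0.2, 0.1, -1.1]
grip_width: 0.03
grip_force: 39.9
```

Call:
jog_arm(motion=[[0.005,0,0,0,0,0,-0.5],[0.006,0,0,0,0,0,-0.5],[0.005,0,0,0,0,0,-0.5],[0.005,0,0,0,0,0,-0.5],[0,0,0,0,0,0,-0.5]])

```text
time_s: 24.45
ee_pos: [0.585, 0.3958, 0.2163]
eef_rot: [-3.142, 0.0, 0.568]
force: [-0.5, 0.2, -1.6]
grip_width: 0.0294
grip_force: 39.9
```

Run:
```python
from h import *
c,im=shot("wrist","w10");o=ctrl.get_obs();print(o["ee_pos"],o["eef_rot"],o["force"],o["grip_width"])
cv2.imwrite("pics/w10c.png",cv2.resize(im[100:340,200:440],None,fx=2.5,fy=2.5,interpolation=cv2.INTER_CUBIC))
```

```text
[0.58479994 0.39561265 0.2163689 ] [3.14158525e+00 3.13201759e-04 5.67822040e-01] [-0.21965071 -1.04742183 -3.02437043] 0.029609601174724286
```

View pics/w10c.png

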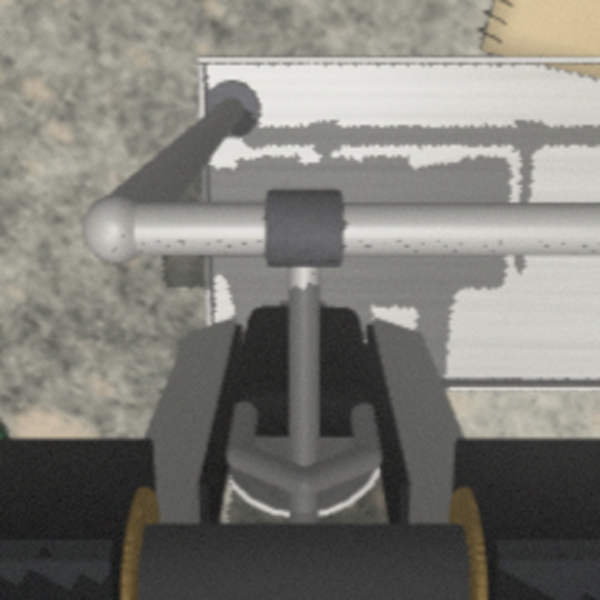

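The hook's wire runs through the middle of the loop: wire at x=305, loop arms at 245 and 365. Lowering onto it.

Call:
jog_arm(motion=[[0,0,0.004,0,0,0,-0.5],[0,0,0.004,0,0,0,-0.5],[0,0,0.002,0,0,0,-0.5],[0,0,0,0,0,0,-0.5],[0,0,0,0,0,0,-0.5]])

```text
time_s: 25.0
ee_pos: [0.5846, 0.3956, 0.2068]
eef_rot: [-3.142, -0.0, 0.568]
force: [0.3, -0.5, -1.5]
grip_width: 0.0297
grip_force: 39.9
```

Call:
jog_arm(motion=[[0,0,0.001,0,0,0,-0.5],[0,0,0.001,0,0,0,-0.5],[0,0,0.001,0,0,0,-0.5],[0,0,0,0,0,0,-0.5],[0,0,0,0,0,0,-0.5]])

```text
time_s: 25.5
ee_pos: [0.5846, 0.3955, 0.2037]
eef_rot: [-3.142, 0.0, 0.568]
force: [0.7, 1.0, -2.6]
grip_width: 0.0295
grip_force: 39.9
```

Call:
jog_arm(motion=[[0,0,0.001,0,0,0,-0.5],[0,0,0.0005,0,0,0,-0.5],[0,0,0,0,0,0,-0.5],[0,0,0,0,0,0,-0.5]])

```text
time_s: 25.9
ee_pos: [0.5848, 0.3956, 0.2028]
eef_rot: [3.142, -0.001, 0.568]
force: [-0.7, -1.1, 4.4]
grip_width: 0.0296
grip_force: 39.9
```

Call:
jog_arm(motion=[[0,0,0.001,0,0,0,-0.5],[0,0,0.0,0,0,0,-0.5],[0,0,0,0,0,0,-0.5]])

```text
time_s: 26.2
ee_pos: [0.5849, 0.3957, 0.2026]
eef_rot: [3.142, -0.002, 0.568]
force: [-1.4, -1.0, 9.2]
grip_width: 0.0299
grip_force: 39.9
```

Call:
jog_arm(motion=[[0,0,-0.0015,0,0,0,-0.5],[0.0016,0,0,0,0.034,0,-0.5],[0.0016,0,0,0,0.034,0,-0.5],[0.0016,0,0,0,0.034,0,-0.5],[0,0,0,0,0,0,-0.5]])

```text
time_s: 26.7
ee_pos: [0.5887, 0.3981, 0.2033]
eef_rot: [-3.142, -0.104, 0.568]
force: [2.2, 1.5, 3.0]
grip_width: 0.0298
grip_force: 40.0
```

Call:
jog_arm(motion=[[0.0016,0,0,0,0.034,0,-0.5],[0.0016,0,0,0,0.034,0,-0.5],[0.0016,0,0,0,0.034,0,-0.5],[0,0,0,0,0,0,-0.5],[0,0,0,0,0,0,-0.5]])

```text
time_s: 27.2
ee_pos: [0.5928, 0.4008, 0.2041]
eef_rot: [-3.142, -0.204, 0.568]
force: [-0.6, 0.6, 6.5]
grip_width: 0.0298
grip_force: 39.9
```

Call:
jog_arm(motion=[[0,0,-0.001,0,0,0,-0.5],[0.0016,0,0,0,0.034,0,-0.5],[0.0016,0,0,0,0.034,0,-0.5],[0.0016,0,0,0,0.034,0,-0.5],[0.0016,0,0,0,0.034,0,-0.5]])

```text
time_s: 27.7
ee_pos: [0.5979, 0.4039, 0.2062]
eef_rot: [3.142, -0.341, 0.568]
force: [0.4, 0.8, 5.1]
grip_width: 0.0298
grip_force: 40.0
```

Call:
jog_arm(motion=[[0,0,0,0,0,0,-0.5],[0,0,0,0,0,0,-0.5],[0,0,0,0,0,0,-0.5]])

```text
time_s: 28.0
ee_pos: [0.5977, 0.4038, 0.2061]
eef_rot: [-3.142, -0.339, 0.568]
force: [-2.2, -1.0, 5.7]
grip_width: 0.0301
grip_force: 39.9
```

Call:
jog_arm(motion=[[0,0,0,0,0,0,-0.5],[0,0,0,0,0,0,-0.5],[0,0,0,0,0,0,-0.5],[0,0,0,0,0,0,-0.5]], squeeze=5)

```text
time_s: 28.4
ee_pos: [0.5978, 0.4039, 0.2061]
eef_rot: [3.142, -0.339, 0.568]
force: [-1.1, -1.0, 5.7]
grip_width: 0.0301
grip_force: 5.0
```

Call:
jog_arm(motion=[[0,0,0,0,0,0,-0.5],[0,0,0,0,0,0,-0.3],[0,0,0,0,0,0,-0.1],[0,0,0,0,0,0,0.0],[0,0,0,0,0,0,0.0]], squeeze=3)

```text
time_s: 28.9
ee_pos: [0.5976, 0.4038, 0.2057]
eef_rot: [-3.142, -0.339, 0.568]
force: [0.8, -0.3, -0.5]
grip_width: 0.047
grip_force: 0.0
```

Call:
jog_arm(motion=[[0,0,0,0,0,0,0.0],[0,0,0,0,0,0,0.0],[0,0,0,0,0,0,0.0]])

```text
time_s: 29.2
ee_pos: [0.5977, 0.4039, 0.2061]
eef_rot: [3.142, -0.34, 0.568]
force: [0.0, 0.6, 0.2]
grip_width: 0.0472
grip_force: 0.0
```

Call:
jog_arm(motion=[[0,0,-0.02,0,0,0,0.0],[0,0,-0.03,0,0,0,0.0],[0,0,-0.03,0,0,0,0.0],[0,0,-0.03,0,0,0,0.0],[0,0,0,0,0,0,0.0]])

```text
time_s: 29.7
ee_pos: [0.567, 0.3843, 0.3151]
eef_rot: [3.141, -0.347, 0.568]
force: [0.5, 0.2, 0.1]
grip_width: 0.0466
grip_force: 0.0
```

Run:
```python
from h import *
o=ctrl.get_obs();print(o["ee_pos"],o["eef_rot"],o["time_s"])
c,a=shot("wrist","w11");c,b=shot("wrist","w12")
print(np.abs(a.astype(int)-b).max(2).__gt__(40).sum())
for n in("top","scene"):
    t,im=shot(n,n+"3")
    for lean in(0,.34):
        u=np.array([.843,.538]);H=np.array([.583,.393])
        # grip centre 45mm below the loop, cup centre
        for nm,dx,dz in(("grip",0,-.045),("cup",-.058,-.144)):
            x=dx*np.cos(lean)-dz*np.sin(lean);z=dz*np.cos(lean)+dx*np.sin(lean)
            P=np.r_[H+u*x,.25+z];q=proj(t,P);xi,yi=q.round().astype(int);print(n,lean,nm,P.round(3),q.round(0),im[yi-1:yi+2,xi-1:xi+2].reshape(-1,3).mean(0).round())
```

```text
[0.56697337 0.38432352 0.31511293] [ 3.14139767 -0.34719581  0.56796087] 29.7
4562
top 0 grip [0.583 0.393 0.205] [195. 226.] [135. 145. 146.]
top 0 cup [0.534 0.362 0.106] [210. 245.] [138. 142. 144.]
top 0.34 grip [0.596 0.401 0.208] [192. 223.] [47. 49. 48.]
top 0.34 cup [0.577 0.389 0.095] [201. 240.] [136. 140. 142.]
scene 0 grip [0.583 0.393 0.205] [255. 127.] [67. 72. 75.]
scene 0 cup [0.534 0.362 0.106] [253. 151.] [124. 132. 135.]
scene 0.34 grip [0.596 0.401 0.208] [256. 124.] [19. 20. 19.]
scene 0.34 cup [0.577 0.389 0.095] [257. 146.] [144. 151. 154.]
```

The black grip shows up in both fixed views exactly where the leaning position predicts it, so dipper 1 hangs at rest. On to dipper 2.

Call:
jog_arm(motion=[[0,0,-0.01,0,-0.116,0,0.3],[0,0,-0.01,0,-0.116,0,0.3],[0,0,-0.01,0,-0.115,0,0.3],[0,0,0,0,0,0.084,0.3],[0,0,0,0,0,0.084,0.3]])

```text
time_s: 30.4
ee_pos: [0.5618, 0.381, 0.3363]
eef_rot: [3.14, 0.01, 0.397]
force: [0.8, 0.9, -0.7]
grip_width: 0.0615
grip_force: 0.0
```

Call:
jog_arm(motion=[[-0.029,0.0397,0,0,0,0,0.3],[-0.029,0.0397,0,0,0,0,0.3],[-0.029,0.0397,0,0,0,0,0.3],[-0.029,0.0397,0,0,0,0,0.3],[-0.029,0.0397,0,0,0,0,0.3]])

```text
time_s: 30.9
ee_pos: [0.5041, 0.1396, 0.3388]
eef_rot: [3.141, 0.009, 0.4]
force: [0.8, -0.5, -0.0]
grip_width: 0.0612
grip_force: 0.0
```

Call:
jog_arm(motion=[[-0.029,0.0397,0,0,0,0,0.3],[-0.029,0.0397,0,0,0,0,0.3],[0,0,0,0,0,0,0.3],[0,0,0,0,0,0,0.3]])

```text
time_s: 31.3
ee_pos: [0.4824, 0.045, 0.34]
eef_rot: [3.141, 0.008, 0.398]
force: [0.4, 0.6, -0.2]
grip_width: 0.061
grip_force: 0.0
```

Run:
```python
from h import *
c,im=shot("wrist","w13");o=ctrl.get_obs();print(o["ee_pos"],o["eef_rot"],o["time_s"])
g=cv2.cvtColor(im,cv2.COLOR_BGR2GRAY)
p=proj(c,(.47,-.003,.155));print("pred grip px",p)
x0,y0=int(p[0])-45,int(p[1])-45
m=cv2.inRange(g[y0:y0+90,x0:x0+90],0,48);k,l,s,ce=cv2.connectedComponentsWithStats(m)
for i in range(1,k):
    if s[i,4]>60:print(s[i]+np.array([x0,y0,0,0,0]),(ce[i]+[x0,y0]).round(1),plane(c,ce[i]+[x0,y0],.14).round(4))
print("cup",proj(c,(.418,-.027,.06)),circ(c,im,(.418,-.027),.062,.06))
```

```text
[0.48256472 0.04586088 0.33994693] [3.1410723  0.00786991 0.39933618] 31.35
pred grip px [353.54017275 203.86013144]
cup [347.69499889 222.19054954] [(array([ 0.4156, -0.026 ]), 0.0588), (array([ 0.4404, -0.0094]), 0.0659)]
```

Run:
```python
from h import *
im=cv2.imread("pics/w13.png");c=cam("wrist");g=cv2.cvtColor(im,cv2.COLOR_BGR2GRAY)
x0,y0=310,150
print(g[y0:240,x0:400].min())
for th in(70,80,90):
    m=cv2.inRange(g[y0:240,x0:400],0,th);k,l,s,ce=cv2.connectedComponentsWithStats(m)
    for i in range(1,k):
        if s[i,4]>80:
            ys,xs=np.nonzero(l==i);r=cv2.minAreaRect(np.c_[xs+x0,ys+y0].astype(np.float32));print(th,s[i]+[x0,y0,0,0,0],[np.round(v,1) for v in r],plane(c,ce[i]+[x0,y0],.135).round(4))
b=cv2.resize(g[160:240:1,318:390:2],None,fx=1,fy=.5)
print("\n".join(" ".join(f"{v:3d}" for v in r) for r in b))
```

```text
46
70 [341 190  26  19 366] [array([353.5, 199. ]), array([25., 18.]), np.float64(0.0)] [ 0.4722 -0.0032  0.135 ]
80 [341 189  26  20 397] [array([353.5, 198.5]), array([19., 25.]), np.float64(90.0)] [ 0.4721 -0.0033  0.135 ]
90 [340 189  27  20 442] [array([353. , 198.5]), array([19., 26.]), np.float64(90.0)] [ 0.4722 -0.0029  0.135 ]
122 116 117 116 120 121 119 128 127 124 121 119 114 119 129 125 117 120 117 110 110 121 110  97 100 106 109 111 118 118 116 112 107 104  97 100
123 116 112 120 122 120 122 122 131 128 123 119 121 118 126 123 115 120 116 111 118 117 109  94 101 113 119 102 102 105 113 109 106 104 101 106
122 121 108 114 122 122 120 124 128 130 128 124 126 125 121 116 117 118 108 106 113 109 110 102 102 103 113 105 101 106 106 103 107 112 110 114
122 115 110 112 120 116 121 126 130 129 134 128 123 125 118 120 112 112 111 111 116 110 110 109 100  99 101 101 103 114 107 102 108 113 108 105
119 111 114 115 119 115 118 122 123 127 132 130 121 122 116 113 108 109 104 106 113 111 110 111 103  98  97  99 106 114 114 108 111 110 100 103
122 117 114 120 124 124 119 121 123 122 12
[... 4297 characters left out ...]
 128 126  93  95  95  97  95  96  98  96  97  97  98  97 103  99 101 104 173 189 179 180 161  59  93 109 110 109 112 114 127
123 122 125 125 127 124 129 111  96  94  96  97  97  99 100  97  99  95  97 100 102 102 136 199 164 165 178 145  52  71 107 109 109 109 108 111
127 126 121 123 120 120 118 128 106  97  94  95  97  95  96  96  95  96  98 100 103 133 201 181 157 170 173 142  53  61  97 108 107 108 111 111
127 122 119 122 123 119 121 126 129 110  97  94  95  95  96  95  96  93  96 106 141 201 187 178 167 166 176 124  51  53  80 107 112 110 110 110
123 127 123 125 126 123 131 132 125 128 125 110 100  95  96  93  97  97 129 189 209 185 181 174 164 166 152 106  53  52  59 102 111 108 112 110
```

Call:
jog_arm(motion=[[-0.015,0.02,0,0,0.008,0,0.3],[-0.015,0.0205,0.02,0,0,0,0.3],[0,0,0.04,0,0,0,0.3],[0,0,0.04,0,0,0,0.3],[0,0,0,0,0,0,0.3]], squeeze=40)

```text
time_s: 31.85
ee_pos: [0.469, -0.0022, 0.2361]
eef_rot: [-3.139, 0.007, 0.401]
force: [0.6, -0.3, 1.2]
grip_width: 0.0609
grip_force: 0.0
```

Call:
jog_arm(motion=[[0,0,0.03,0,0,0,0.3],[0,0,0.03,0,0,0,0.3],[0,0,0.03,0,0,0,0.3],[0,0,0.0215,0,0,0,0.3],[0,0,0,0,0,0,0.3]])

```text
time_s: 32.35
ee_pos: [0.4707, -0.0026, 0.1284]
eef_rot: [-3.141, 0.002, 0.401]
force: [0.0, -1.1, 0.8]
grip_width: 0.061
grip_force: 0.0
```

Call:
jog_arm(motion=[[0,0,0,0,0,0,-0.5],[0,0,0,0,0,0,-0.5],[0,0,0,0,0,0,-0.5],[0,0,0,0,0,0,-0.5],[0,0,0,0,0,0,-0.5]])

```text
time_s: 32.85
ee_pos: [0.4712, -0.0035, 0.1299]
eef_rot: [3.14, -0.002, 0.4]
force: [1.1, -0.1, 3.3]
grip_width: 0.0297
grip_force: 40.0
```

Call:
jog_arm(motion=[[0,0,-0.03,0,0,0,-0.5],[0,0,-0.04,0,0,0,-0.5],[0,0,-0.05,0,0,0,-0.5],[0,0,-0.05,0,0,0,-0.5],[0,0,-0.03,0,0,0,-0.5]])

```text
time_s: 33.35
ee_pos: [0.4706, -0.0034, 0.3331]
eef_rot: [3.139, -0.005, 0.4]
force: [0.9, 0.3, -2.2]
grip_width: 0.0297
grip_force: 40.0
```

Call:
jog_arm(motion=[[0,0,0,0,0,-0.084,-0.5],[0,0,0,0,0,-0.084,-0.5],[0,0,0,0,0,0,-0.5],[0,0,0,0,0,0,-0.5]])

```text
time_s: 33.75
ee_pos: [0.4704, -0.0034, 0.3291]
eef_rot: [3.141, -0.001, 0.565]
force: [0.0, -0.2, -1.6]
grip_width: 0.0298
grip_force: 40.0
```

Call:
jog_arm(motion=[[0.029,-0.022,0,0,0,0,-0.5],[0.029,-0.022,0,0,0,0,-0.5],[0.029,-0.022,0,0,0,0,-0.5],[0.029,-0.022,0,0,0,0,-0.5],[0.029,-0.022,0,0,0,0,-0.5]])

```text
time_s: 34.25
ee_pos: [0.5339, 0.1688, 0.329]
eef_rot: [3.14, -0.001, 0.565]
force: [0.6, -1.0, -1.0]
grip_width: 0.0299
grip_force: 40.0
```

Call:
jog_arm(motion=[[0.03,-0.022,0,0,0,0,-0.5],[0.03,-0.022,0.01,0,0,0,-0.5],[0.03,-0.02,0.03,0,0,0,-0.5],[0,0,0.02,0,0,0,-0.5],[0,0,0,0,0,0,-0.5]])

```text
time_s: 34.75
ee_pos: [0.5743, 0.27, 0.2652]
eef_rot: [3.141, 0.006, 0.567]
force: [-0.8, -0.6, -1.0]
grip_width: 0.0297
grip_force: 40.0
```

Call:
jog_arm(motion=[[0,0,0,0,0,0,-0.5],[0,0,0,0,0,0,-0.5],[0,0,0,0,0,0,-0.5]])

```text
time_s: 35.05
ee_pos: [0.5755, 0.2692, 0.271]
eef_rot: [3.14, -0.003, 0.567]
force: [-0.2, 0.2, -1.2]
grip_width: 0.0294
grip_force: 40.0
```

Run:
```python
from rel import *
c,im=shot("wrist","w14");o=ctrl.get_obs();print(o["ee_pos"],o["eef_rot"],o["time_s"],o["grip_width"])
g=cv2.cvtColor(im,cv2.COLOR_BGR2GRAY)
for d in(-.028,0,.02,.042):
    print("pred",proj(c,(.6381+.844*d,.3098+.5364*d,.26 if d<-.02 else .25)).round(1))
p=proj(c,(.6381+.844*.01,.3098+.5364*.01,.25))
# wire = vertical bright line: edges by profile averaged over rows
r=int(p[1]);x=int(p[0]);print(r,x-25,g[r-4:r+5,x-25:x+26].mean(0).round().astype(int))
m=int(p[0])+40;y=int(proj(c,(.6381+.844*.042,.3098+.5364*.042,.25))[1]);print(y-20,g[y-20:y+21,m-4:m+5].mean(1).round().astype(int))
```

```text
[0.57541977 0.26925856 0.27065769] [ 3.13988754e+00 -2.87139673e-03  5.66840133e-01] 35.1 0.02972538532988596
pred [318.6 163.5]
pred [318.5 115.2]
pred [318.4  80.3]
pred [318.2  39.7]
98 293 [197 202 206 208 203 202 202 207 212 210 204 206 209 202 198 202 207 210
 202 197 191 163 171 189 208 223 223 199 181 163 154 164 166 146 141 142
 153 177 192 194 202 209 203 203 203 204 207 209 203 206 209]
19 [195 195 195 196 196 196 197 196 197 197 193 174 153 163 171 179 188 200
 215 223 223 220 206 193 181 173 164 154 142 130 125 169 196 197 198 198
 198 198 197 197 198]
```

Call:
jog_arm(motion=[[0,0,0.017,0,0,0,-0.5],[0,0,0.02,0,0,0,-0.5],[0,0,0.015,0,0,0,-0.5],[0,0,0,0,0,0,-0.5],[0,0,0,0,0,0,-0.5]])

```text
time_s: 35.6
ee_pos: [0.5755, 0.2695, 0.2184]
eef_rot: [3.14, -0.002, 0.567]
force: [-0.2, 0.4, -1.7]
grip_width: 0.0298
grip_force: 40.0
```

Call:
jog_arm(motion=[[0.01,0,0,0,0,0,-0.5],[0.01,0,0,0,0,0,-0.5],[0.01,0,0,0,0,0,-0.5],[0.005,0,0,0,0,0,-0.5],[0,0,0,0,0,0,-0.5]])

```text
time_s: 36.1
ee_pos: [0.6052, 0.2886, 0.218]
eef_rot: [3.14, -0.002, 0.568]
force: [-0.3, 0.4, -1.3]
grip_width: 0.0299
grip_force: 40.0
```

Call:
jog_arm(motion=[[0.005,0,0,0,0,0,-0.5],[0.005,0,0,0,0,0,-0.5],[0.005,0,0,0,0,0,-0.5],[0.005,0,0,0,0,0,-0.5],[0,0,0,0,0,0,-0.5]])

```text
time_s: 36.6
ee_pos: [0.622, 0.2995, 0.217]
eef_rot: [3.14, -0.001, 0.568]
force: [0.3, -0.2, -2.3]
grip_width: 0.0297
grip_force: 40.0
```

Call:
jog_arm(motion=[[0.005,0,0,0,0,0,-0.5],[0.005,0,0,0,0,0,-0.5],[0.005,0,0,0,0,0,-0.5],[0.005,0,0,0,0,0,-0.5],[0,0,0,0,0,0,-0.5]])

```text
time_s: 37.1
ee_pos: [0.6389, 0.3102, 0.217]
eef_rot: [3.14, -0.001, 0.568]
force: [-0.2, -0.6, -2.2]
grip_width: 0.0301
grip_force: 40.0
```

Call:
jog_arm(motion=[[0,0,0.004,0,0,0,-0.5],[0,0,0.004,0,0,0,-0.5],[0,0,0.002,0,0,0,-0.5],[0,0,0.001,0,0,0,-0.5],[0,0,0,0,0,0,-0.5]])

```text
time_s: 37.6
ee_pos: [0.6384, 0.3099, 0.2065]
eef_rot: [3.14, -0.001, 0.568]
force: [-0.4, 0.4, -1.2]
grip_width: 0.0298
grip_force: 40.0
```

Call:
jog_arm(motion=[[0,0,0.001,0,0,0,-0.5],[0,0,0,0,0,0,-0.5],[0,0,0,0,0,0,-0.5]])

```text
time_s: 37.9
ee_pos: [0.6386, 0.31, 0.206]
eef_rot: [3.14, -0.002, 0.568]
force: [-1.8, -0.7, 3.9]
grip_width: 0.03
grip_force: 40.0
```

Call:
jog_arm(motion=[[0,0,-0.0005,0,0,0,-0.5],[0.0015,0,0,0,0.034,0,-0.5],[0.0015,0,0,0,0.034,0,-0.5],[0.0015,0,0,0,0.034,0,-0.5],[0.0015,0,0,0,0.034,0,-0.5]])

```text
time_s: 38.4
ee_pos: [0.6436, 0.3137, 0.2063]
eef_rot: [3.141, -0.139, 0.568]
force: [-0.5, 3.5, 2.8]
grip_width: 0.0299
grip_force: 40.0
```

Call:
jog_arm(motion=[[0.0015,0,0,0,0.034,0,-0.5],[0.0015,0,0,0,0.034,0,-0.5],[0,0,0,0,0,0,-0.5],[0,0,0,0,0,0,-0.5]])

```text
time_s: 38.8
ee_pos: [0.646, 0.315, 0.207]
eef_rot: [3.14, -0.205, 0.568]
force: [-2.3, 2.1, 5.4]
grip_width: 0.0297
grip_force: 40.0
```

Call:
jog_arm(motion=[[0.0015,0,-0.0003,0,0.034,0,-0.5],[0.0015,0,-0.0003,0,0.034,0,-0.5],[0.0015,0,0,0,0.034,0,-0.5],[0.0015,0,0,0,0.034,0,-0.5],[0,0,0,0,0,0,-0.5]])

```text
time_s: 39.3
ee_pos: [0.6506, 0.318, 0.209]
eef_rot: [3.141, -0.341, 0.568]
force: [-2.2, 3.0, 4.0]
grip_width: 0.0293
grip_force: 40.0
```

Call:
jog_arm(motion=[[0,0,0,0,0,0,-0.5],[0,0,0,0,0,0,-0.5],[0,0,0,0,0,0,-0.5]])

```text
time_s: 39.6
ee_pos: [0.6506, 0.318, 0.2088]
eef_rot: [3.14, -0.339, 0.569]
force: [-4.3, 2.2, 5.7]
grip_width: 0.0297
grip_force: 40.0
```

Similar to the first. Easing the grip, opening and withdrawing along the tool, then checking.

Call:
jog_arm(motion=[[0,0,0,0,0,0,-0.5],[0,0,0,0,0,0,-0.5],[0,0,0,0,0,0,-0.5],[0,0,0,0,0,0,-0.5]], squeeze=5)

```text
time_s: 40.0
ee_pos: [0.6508, 0.3179, 0.2087]
eef_rot: [3.14, -0.34, 0.568]
force: [-4.0, 2.3, 4.9]
grip_width: 0.0303
grip_force: 5.0
```

Call:
jog_arm(motion=[[0,0,0,0,0,0,-0.5],[0,0,0,0,0,0,-0.3],[0,0,0,0,0,0,-0.1],[0,0,0,0,0,0,0.0],[0,0,0,0,0,0,0.0]], squeeze=3)

```text
time_s: 40.5
ee_pos: [0.6508, 0.3176, 0.2084]
eef_rot: [3.14, -0.34, 0.568]
force: [-0.1, 0.5, -0.2]
grip_width: 0.0465
grip_force: 0.0
```

Call:
jog_arm(motion=[[0,0,0,0,0,0,0.0],[0,0,0,0,0,0,0.0],[0,0,0,0,0,0,0.0]])

```text
time_s: 40.8
ee_pos: [0.6508, 0.3178, 0.2087]
eef_rot: [3.14, -0.341, 0.568]
force: [0.4, 0.5, -0.3]
grip_width: 0.0472
grip_force: 0.0
```

Call:
jog_arm(motion=[[0,0,-0.02,0,0,0,0.0],[0,0,-0.03,0,0,0,0.0],[0,0,-0.03,0,0,0,0.0],[0,0,-0.03,0,0,0,0.0],[0,0,-0.02,0,0,0,0.0]])

```text
time_s: 41.3
ee_pos: [0.6138, 0.2944, 0.3339]
eef_rot: [3.14, -0.343, 0.568]
force: [0.3, -0.8, 0.4]
grip_width: 0.047
grip_force: 0.0
```

Call:
jog_arm(motion=[[0,0,-0.02,0,-0.116,0,0.0],[0,0,-0.02,0,-0.116,0,0.0],[0,0,-0.01,0,-0.112,0,0.0],[-0.04,0,0,0,0,0,0.0],[-0.04,0,0,0,0,0,0.0]])

```text
time_s: 41.8
ee_pos: [0.5383, 0.2457, 0.3744]
eef_rot: [-3.142, 0.01, 0.568]
force: [0.0, -0.9, 1.3]
grip_width: 0.047
grip_force: 0.0
```

Call:
jog_arm(motion=[[-0.04,0.03,0,0,0,0,0.0],[-0.04,0.03,0,0,0,0,0.0],[-0.03,0.03,0,0,0,0,0.0],[0,0,0,0,0,0,0.0],[0,0,0,0,0,0,0.0]])

```text
time_s: 42.3
ee_pos: [0.492, 0.1096, 0.3807]
eef_rot: [3.14, 0.002, 0.566]
force: [-0.1, 0.2, -0.1]
grip_width: 0.047
grip_force: 0.0
```

Run:
```python
from h import *
o=ctrl.get_obs();print(o["ee_pos"],o["eef_rot"],o["time_s"])
F={}
for n in("top","scene"):
    t,im=shot(n,n+"5");F[n]=im;u=np.array([.844,.5364])
    for H in((.584,.395),(.6385,.310)):
      for lean in(.34,):
        for nm,dx,dz in(("grip",0,-.045),):
            x=dx*np.cos(lean)-dz*np.sin(lean);z=dz*np.cos(lean)+dx*np.sin(lean)
            P=np.r_[np.array(H)+u*x,.25+z];q=proj(t,P);xi,yi=q.round().astype(int)
            m=cv2.inRange(cv2.cvtColor(im,cv2.COLOR_BGR2GRAY)[yi-12:yi+13,xi-12:xi+13],0,60);k,l,s,ce=cv2.connectedComponentsWithStats(m)
            print(n,H,q.round(1),[(int(s[i,4]),(ce[i]+[xi-12,yi-12]).round(1)) for i in range(1,k) if s[i,4]>8])
    if n=="scene":
        print("stack",[(z,circ(t,im,(.497,-.15),.062,z)) for z in(.07,.09)])
        for g,d,z in(((.561,-.364),.05,.029),((.4225,-.237),.05,.029)):print("small",circ(t,im,g,d,z))
for n in F: _,b=shot(n,n+"6");print(n,"moved px",(np.abs(F[n].astype(int)-b).max(2)>40).sum())
c,im=shot("wrist","w15")
```

```text
[0.49196578 0.10960088 0.38067427] [3.14000788e+00 2.14428110e-03 5.66303014e-01] 42.3
top (0.584, 0.395) [191.1 223.4] [(18, array([191.2, 224.7]))]
top (0.6385, 0.31) [208.6 206. ] [(18, array([209. , 207.3]))]
scene (0.584, 0.395) [255.7 124. ] [(33, array([256.4, 113.8])), (41, array([255.8, 123.6])), (18, array([263.7, 125.8]))]
scene (0.6385, 0.31) [276.4 127.8] [(29, array([274.9, 117.7])), (12, array([264.1, 127.5]))]
stack [(0.07, [(array([ 0.5085, -0.1299]), 0.0648)]), (0.09, [(array([ 0.4991, -0.14  ]), 0.0663), (array([ 0.4835, -0.1516]), 0.0663)])]
small [(array([ 0.5611, -0.3611]), 0.0498), (array([ 0.5511, -0.3754]), 0.0465)]
small [(array([ 0.4103, -0.2493]), 0.0479), (array([ 0.4194, -0.2318]), 0.0515)]
top moved px 23
scene moved px 4
```

Call:
jog_arm(motion=[[-0.035,0.04,0,0,0,0,0],[-0.035,0.04,0,0,0,0,0],[-0.035,0.04,0,0,0,0,0],[-0.035,0.04,0,0,0,0,0],[-0.035,0.037,0,0,0,0,0]])

```text
time_s: 43.05
ee_pos: [0.4522, -0.1382, 0.3808]
eef_rot: [3.14, 0.003, 0.569]
force: [0.5, 0.9, 0.5]
grip_width: 0.047
grip_force: 0.0
```

Call:
jog_arm(motion=[[0,0,0,0,0,0,0],[0,0,0,0,0,0,0],[0,0,0,0,0,0,0]])

```text
time_s: 43.35
ee_pos: [0.4529, -0.1357, 0.3809]
eef_rot: [3.141, 0.003, 0.569]
force: [1.5, 0.5, 0.7]
grip_width: 0.047
grip_force: 0.0
```

Run:
```python
from h import *
o=ctrl.get_obs();print(o["ee_pos"],o["time_s"])
c,im=shot("wrist","w16")
g=cv2.cvtColor(im,cv2.COLOR_BGR2GRAY)
for z in(.05,.07,.09):print(z,proj(c,(.497,-.15,z)).round(),circ(c,im,(.497,-.15),.062,z))
for gg in((.561,-.364),(.4225,-.237)):print("small",circ(c,im,gg,.05,.029))
p=proj(c,(.497,-.15,.09)).astype(int);b=g[p[1]-44:p[1]+44:4,p[0]-44:p[0]+44:3];print("\n".join(" ".join(f"{v:3d}" for v in r) for r in b))
t,im=shot("scene","s7")
for H in((.584,.395),(.6385,.310)):
    P=np.r_[np.array(H)+np.array([.844,.5364])*.015,.25-.0424];q=proj(t,P);xi,yi=q.round().astype(int)
    m=cv2.inRange(cv2.cvtColor(im,cv2.COLOR_BGR2GRAY)[yi-12:yi+13,xi-12:xi+13],0,45);k,l,s,ce=cv2.connectedComponentsWithStats(m)
    print(q.round(1),[(int(s[i,4]),(ce[i]+[xi-12,yi-12]).round(1)) for i in range(1,k) if s[i,4]>8])
```

```text
[ 0.45287966 -0.13572951  0.38090743] 43.35
0.05 [343. 142.] [(array([ 0.4928, -0.1539]), 0.0595)]
0.07 [344. 144.] [(array([ 0.4937, -0.1519]), 0.0645)]
0.09 [345. 145.] [(array([ 0.4947, -0.1496]), 0.0625)]
small [(array([ 0.5586, -0.3632]), 0.048), (array([ 0.5592, -0.3497]), 0.0522)]
small [(array([ 0.4193, -0.2368]), 0.049)]
188 191 183 176 171 172 169 167 177 178 173 182 193 186 172 179 177 164 173 182 176 160 182 158 173 175 173 176 199 196
177 167 173 185 176 212 173 165 164 189 188 183 183 187 189 198 184 161 158 169 156 154 192 198 176 187 185 183 170 180
181 179 178 169 166 179 170 187 168 180 174 164 182 179 171 198 203 205 195 155 162 169 179 194 195 189 173 175 167 157
195 174 186 183 173 169 159 172 161 161 178 167 199 194 194 187 176 191 175 176 162 162 169 159 161 161 163 159 164 174
172 191 195 188 194 184 172 177 178 170 198 194 179 182 177 200 209 188 195 161 166 165 160 159 186 185 150 173 171 167
185 176 183 179 187 187 165 168 169 182 181 186 175 175 181 195 198 174 157 174 177 171 161 159 174 155 172 174 180 167
214 203 203 203 197 194 179 152 153 205 188 188 
[... 1288 characters left out ...]
113 118 116 116 105 112 118 118 126 124 129 128 130 132 123 109 157 167 118 116 110 100 101 109 173 164
102  99 121 118 111 114 115 117 114 115 121 113 116 118 119 115 125 129 127 126 170 156 107 107 104  98  98 122 159 174
125 113 112 115 121 121 123 118 117 122 119 116 109 122 117 112 121 128 137 130 134 187 128 103  98 102 107 115 165 182
129 128 115 118 113 121 129 126 119 122 126 130 128 136 132 135 121 112 123 130 132 135 118 115 123 109 112 128 161 160
130 123 120 125 123 116 119 117 120 113 129 131 133 139 139 141 139 138 126 118 130 126 126 129 113 115 112 117 171 166
[255.7 124. ] [(17, array([267.4, 132.1]))]
[276.4 127.8] [(45, array([268.6, 134.7])), (11, array([282.5, 139.6]))]
```

Run:
```python
from h import *
def look(f,t,im):
    for H in((.584,.395),(.6385,.310)):
        P=np.r_[np.array(H)+np.array([.844,.5364])*.015,.25-.0424];q=proj(t,P);xi,yi=q.round().astype(int)
        m=cv2.inRange(cv2.cvtColor(im,cv2.COLOR_BGR2GRAY)[yi-12:yi+13,xi-12:xi+13],0,60);k,l,s,ce=cv2.connectedComponentsWithStats(m)
        print(f,q.round(1),[(int(s[i,4]),(ce[i]+[xi-12,yi-12]).round(2)) for i in range(1,k) if s[i,4]>8])
t=cam("top")
look("top5",t,cv2.imread("pics/top5.png"));_,im=shot("top","top7");look("now",t,im)
b=cv2.imread("pics/top5.png");print((np.abs(im[175:280,150:260].astype(int)-b[175:280,150:260]).max(2)>30).sum())
s=cv2.imread("pics/s7.png");print("scene px",s[110:140:5,250:285:5].tolist()[2])
```

```text
top5 [191.1 223.4] [(18, array([191.22, 224.72]))]
top5 [208.6 206. ] [(18, array([209.  , 207.33]))]
now [191.1 223.4] [(17, array([191.29, 224.76]))]
now [208.6 206. ] [(18, array([209.  , 207.33]))]
334
scene px [[92, 142, 142], [82, 128, 128], [75, 116, 117], [61, 64, 64], [82, 125, 126], [95, 145, 146], [47, 72, 71]]
```

Both dippers hang still in the top view; the scene view of the rack is blocked by the olive-green arm. The three-lid stack measures right and the small lids haven't moved. Handing in.

```bash
python3 -c "
from station import ctrl
print(ctrl.hand_in())"
```

```text
the job is handed in; nothing more can be done
None
```

The job is handed in, with no verdict returned: both dippers present hang at rest on hooks 1 and 2, all three full-size lids found are stacked on the seat, and the two small lids are where they lay.

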